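# Refill the push-feed ink magazine in the photobooth cabinet

### The job

Refill the ink magazine of the photobooth: first turn the red isolator handle fully to off, then feed in every blue ink cartridge on the shelf, one at a time, by standing it in the open loading bay with its fin up, pushing the orange spring slide to its end stop and letting go so that it snaps back home. When all the cartridges are under the magazine's roof and the slide is home, turn the isolator fully on again; never work the slide with the isolator on, and leave the other parts on the shelf where they are.

Things in the scene. Friction and masses are not known exactly. Their poses are not given: they have to be found in the camera images.
- magazine: Grey push-feed magazine fixed on the shelf, 102 mm wide (x), 355 mm long (y = -65 to 290), 54 mm high. Origin: on its underside, mid-width, in the plane of the pusher's face when the slide is home; +y is the feeding direction, z up. Lane floor 10 mm above the underside, 82 mm wide between walls; wall tops at 30 mm up to y = 75, then 50 mm. A block 28 mm high closes the rear, y = -65 to -55.
- bay (a point): Middle of the open loading bay, on the lane's floor, 33 mm ahead of the pusher's face at home; axes as the magazine (y feeds, x across). The bay is 66 mm long, from that face to the back of the last fed cartridge. A cartridge stands here with its own y along the lane, either way round. A full stroke takes its back to magazine y = 66 mm, centre to 86 mm or more.
- feed_slide (a joint): Spring-return slide, m: 0 at home, 0.066 at its end stop; grows along the magazine's +y. The spring pulls it back with about 2 N at home, 6 N at the end stop; a full row adds up to about 10 N of friction. Let go, it snaps home in about 0.3 s. Each stroke shoves the earlier cartridges along, nose to tail; the row stays put when the slide returns.
- slide_handle (a point): Middle of the top edge of the slide's orange handle: an upright tab 46 mm wide (x, across the lane), 10 mm thick (y), standing 50 mm clear above the slide's steel carriage, whose top is 38 mm above the shelf. Push it from behind (its -y side) or pinch it. It moves with the slide, axes as the magazine; at home it is 25 mm behind the pusher's face.
- roof (a point): Middle of the near edge of the magazine's roof, level with the roof's top (54 mm above the shelf), at magazine y = 85 mm. Two aluminium strips 4 mm thick run from here to the end wall (y = 280 mm) over the lane's edges, leaving a 32 mm slot in the middle in which the cartridges' fins travel. Axes as the magazine.
- isolator (a joint): Rotary isolator handle, rad: 0 is fully off, 1.047 (60 degrees) is fully on, with a stop at each end; it grows anticlockwise seen from above. It stays where it is left; about 0.12 N m turns it. It starts on.
- isolator_grip (a point): Centre of the isolator's red handle, a bar 80 mm long (its own x), 16 mm thick (its own y), 36 mm high (18 mm above and below this point), turning about the vertical axis through this point. It stands on a grey block 100 by 100 mm with a black disc, whose top is 19 mm below this point.
- cart1_mid (a point): Blue ink cartridge, 160 g (may vary by a quarter); this point is at its centre, half-way up its 67 mm height. Its body is 70 mm wide (its x), 40 mm long (its y), 35 mm high, from 33.5 mm below this point to 1.5 mm above it; on top stands a white grip fin, 14 mm thick (x), 34 mm long (y), 32 mm high. z up. May be absent (None).
- cart2_mid (a point): Blue ink cartridge, 160 g (may vary by a quarter); this point is at its centre, half-way up its 67 mm height. Its body is 70 mm wide (its x), 40 mm long (its y), 35 mm high, from 33.5 mm below this point to 1.5 mm above it; on top stands a white grip fin, 14 mm thick (x), 34 mm long (y), 32 mm high. z up. May be absent (None).
- cart3_mid (a point): Blue ink cartridge, 160 g (may vary by a quarter); this point is at its centre, half-way up its 67 mm height. Its body is 70 mm wide (its x), 40 mm long (its y), 35 mm high, from 33.5 mm below this point to 1.5 mm above it; on top stands a white grip fin, 14 mm thick (x), 34 mm long (y), 32 mm high. z up. May be absent (None).
- cart4_mid (a point): Blue ink cartridge, 160 g (may vary by a quarter); this point is at its centre, half-way up its 67 mm height. Its body is 70 mm wide (its x), 40 mm long (its y), 35 mm high, from 33.5 mm below this point to 1.5 mm above it; on top stands a white grip fin, 14 mm thick (x), 34 mm long (y), 32 mm high. z up. May be absent (None).
- cart5_mid (a point): Blue ink cartridge, 160 g (may vary by a quarter); this point is at its centre, half-way up its 67 mm height. Its body is 70 mm wide (its x), 40 mm long (its y), 35 mm high, from 33.5 mm below this point to 1.5 mm above it; on top stands a white grip fin, 14 mm thick (x), 34 mm long (y), 32 mm high. z up. May be absent (None).
- coin_frame: Bystander: flat brass coin acceptor frame, 90 x 120 x 14 mm, origin under its centre. Leave it alone.
- lamp_base: Bystander: ivory plastic lamp base, 80 mm across, 55 mm high, origin under its centre. Leave it alone.
- mirror_bracket: Bystander: chrome angle bracket, 120 x 35 mm, 65 mm high at its +x end, origin under the centre of its foot. Leave it alone.
- thumb_wheel: Bystander: knurled steel thumb wheel lying flat, 66 mm across, 32 mm high, origin under its centre. Leave it alone.
Things that resemble listed ones, but are neither listed nor needed, are in the scene too. What is shaped like the part that bears cart2_mid but pink is not meant.

How it is judged (in metres and radians):
On the way, in this order (a step that is already met when the one before it is completed fails the run):
1. the isolator is turned fully off (value of joint isolator below 0.12 rad), for 0.2 s.
2. the slide is pushed to its end stop with a cartridge ahead of it (value of joint feed_slide above 0.06 m and ((y of cart1_mid in the frame of magazine between 0.078 and 0.285 m and x of cart1_mid in the frame of magazine between -0.02 and 0.02 m and z of cart1_mid in the frame of magazine below 0.055 m and angle between cart1_mid's own z axis and vertical below 0.15 rad) or (y of cart2_mid in the frame of magazine between 0.078 and 0.285 m and x of cart2_mid in the frame of magazine between -0.02 and 0.02 m and z of cart2_mid in the frame of magazine below 0.055 m and angle between cart2_mid's own z axis and vertical below 0.15 rad) or (y of cart3_mid in the frame of magazine between 0.078 and 0.285 m and x of cart3_mid in the frame of magazine between -0.02 and 0.02 m and z of cart3_mid in the frame of magazine below 0.055 m and angle between cart3_mid's own z axis and vertical below 0.15 rad) or (y of cart4_mid in the frame of magazine between 0.078 and 0.285 m and x of cart4_mid in the frame of magazine between -0.02 and 0.02 m and z of cart4_mid in the frame of magazine below 0.055 m and angle between cart4_mid's own z axis and vertical below 0.15 rad) or (y of cart5_mid in the frame of magazine between 0.078 and 0.285 m and x of cart5_mid in the frame of magazine between -0.02 and 0.02 m and z of cart5_mid in the frame of magazine below 0.055 m and angle between cart5_mid's own z axis and vertical below 0.15 rad))), for 0.05 s.
3. the slide is let go and snaps back (faster than 0.1 m/s) (velocity of joint feed_slide below -0.1 m/s), for 0.02 s.
4. every cartridge is fed in under the roof and the slide is home, the isolator still off (y of cart1_mid in the frame of magazine between 0.078 and 0.285 m and x of cart1_mid in the frame of magazine between -0.02 and 0.02 m and z of each of cart1_mid, cart2_mid, cart3_mid, cart4_mid, cart5_mid in the frame of magazine below 0.055 m and angle between each of cart1_mid, cart2_mid, cart3_mid, cart4_mid, cart5_mid's own z axis and vertical below 0.15 rad and y of cart2_mid in the frame of magazine between 0.078 and 0.285 m and x of cart2_mid in the frame of magazine between -0.02 and 0.02 m and y of cart3_mid in the frame of magazine between 0.078 and 0.285 m and x of cart3_mid in the frame of magazine between -0.02 and 0.02 m and y of cart4_mid in the frame of magazine between 0.078 and 0.285 m and x of cart4_mid in the frame of magazine between -0.02 and 0.02 m and y of cart5_mid in the frame of magazine between 0.078 and 0.285 m and x of cart5_mid in the frame of magazine between -0.02 and 0.02 m and value of joint feed_slide below 0.005 m and value of joint isolator below 0.12 rad), for 0.2 s.
5. the isolator is turned fully on (value of joint isolator above 0.93 rad), for 0.2 s.
At the end, for the whole second after the job is handed in: Every cartridge present stands upright (within 0.15 rad) in the magazine's lane, its centre between 78 and 285 mm along the lane from the magazine's origin and within 20 mm of its middle; the slide is home (under 5 mm) and the isolator is on (over 0.93 rad) (y of cart1_mid in the frame of magazine between 0.078 and 0.285 m and x of cart1_mid in the frame of magazine between -0.02 and 0.02 m and z of each of cart1_mid, cart2_mid, cart3_mid, cart4_mid, cart5_mid in the frame of magazine below 0.055 m and angle between each of cart1_mid, cart2_mid, cart3_mid, cart4_mid, cart5_mid's own z axis and vertical below 0.15 rad and y of cart2_mid in the frame of magazine between 0.078 and 0.285 m and x of cart2_mid in the frame of magazine between -0.02 and 0.02 m and y of cart3_mid in the frame of magazine between 0.078 and 0.285 m and x of cart3_mid in the frame of magazine between -0.02 and 0.02 m and y of cart4_mid in the frame of magazine between 0.078 and 0.285 m and x of cart4_mid in the frame of magazine between -0.02 and 0.02 m and y of cart5_mid in the frame of magazine between 0.078 and 0.285 m and x of cart5_mid in the frame of magazine between -0.02 and 0.02 m and value of joint feed_slide below 0.005 m and value of joint isolator above 0.93 rad and velocity of joint feed_slide below 0.02 m/s); the robot touches nothing.
It fails at once if the slide is worked (over 20 mm) while the isolator is on (value of joint feed_slide above 0.02 m and value of joint isolator above 0.4 rad).
It fails at once if the coin frame is moved by more than 30 mm (distance of coin_frame from where it was at the start of the episode above 0.03 m).
It fails at once if the lamp base is moved by more than 30 mm (distance of lamp_base from where it was at the start of the episode above 0.03 m).
It fails at once if the mirror bracket is moved by more than 30 mm (distance of mirror_bracket from where it was at the start of the episode above 0.03 m).
It fails at once if the thumb wheel is moved by more than 30 mm (distance of thumb_wheel from where it was at the start of the episode above 0.03 m).
Of cart1, cart2, cart3, cart4, cart5 only 3 to 5 are there at a start; the rules pass over those that are not, and their reading is None.
At some moment in a run one of cart1, cart2, cart3, cart4, cart5 may be knocked a few centimetres aside while the robot is not near it.
Once in a run the grip may slacken for a moment while it holds something.
It also fails if it takes over 210 s, if anything falls off the work surface, if the arm or the gripper's body presses on something with over 40 N, if the wrist force passes 120 N, or if a joint passes its speed limit or range.

### The arm

A 6-joint arm with a two-finger parallel gripper is mounted at the origin on the work surface. World frame = base frame: x ahead of the robot, y to its left, z up, the work surface at z = 0. Lengths are in m, angles in degrees, forces in N, time in s.
With the tool pointing down it reaches from about 0.25 to 0.8 m from the base axis. Payload 8.5 kg.
Tool frame: the origin (TCP) lies at the very end of the fingers, on their centre line; the grasp point (between the pads) lies 19 mm behind it (manip.tcp_to_grasp is the distance from the TCP to the grasp point, in m); z points along the fingers, y is the direction in which the jaws open and shut (so a half turn about z gives the same grasp; the last joint's range is limited). The gripper opens to 85 mm and grips with 20 to 120 N. Pads are 22 mm wide; open, the fingers measure 114 mm over their backs; the gripper's body (76 mm by 85 mm) begins 54 mm behind the grasp point. The pads swing forward as they close: fully open they stand 13 mm farther back than shut.
Start: joints at [65.89, 13.648, -0.773, 75.585, 0, 90], TCP at [0.214, 0.479, 0.2] pointing down, gripper open.
Joint ranges: [-152.45, 152.45], [-59.26, 108.67], [-65.41, 83.53], [-104.44, 129.93], [-82.83, 76.93], [-180, 180]. Speed limits (degrees/s): [127.2, 127.2, 159.86, 180, 180, 180].

### API

Orientations are given as [roll, pitch, yaw] about the fixed x, y, z axes, in that order (R = Rz(yaw) Ry(pitch) Rx(roll)).
In Python, from station import manip gives the robot as it stands. The module is installed in compiled form; this text tells all that it offers.
- The arm moves only by the tool step_arm, never from a script. Its argument "commands" is a list that holds one entry, the list of rows, each a list of 7 numbers: the shift along the tool's x, y, z in mm, then the turn, a rotation vector about the tool's x, y, z in degrees, then the opening, from 0 (shut) to 1 (fully open). In form: [[[dx, dy, dz, rx, ry, rz, hand], ...]]. A call has 1 to 12 rows; each row is the pose to reach, as a shift and turn from the pose commanded when the call began, along the tool's axes at that moment; what a row does not reach only later rows make up. A row lasts 1/8 s, in which the tool goes at most 62.5 mm and 10.7 degrees, less where a joint would pass 70% of its speed; a pose out of reach is approached as far as the arm can. A call with a gripper value outside its range is refused whole. The fingers move at their own pace and stop on an object; "grip_force" is the grip in N (left out, the last holds). Time passes only in rows, so rows that repeat a pose let the fingers close. It gives the time, the measured TCP pose, the force and the opening at its end, in the units of the state.
- manip.get_obs(): the state, without advancing time (a new reading comes with each control period).
- manip.snapshot(name): name is "scene" or "side" or "wrist"; returns a dict with "frame" (420x560x3 uint8, red, green, blue), "fx", "fy", "cx", "cy" (pixels), "k1" (the pictures are not rectified: a ray, as slopes to the right and down, at radius r is drawn at 1 + k1 r^2 times it, then the intrinsics apply), "world_from_camera" (4x4, takes a point from camera to world coordinates). Camera axes: x right, y down, z forward; pixel columns grow to the right and rows downward; lengths in m; the calibration is good to about 2 mm. A picture is of the moment at which its call begins. There is no depth.
- manip.hand_in(): hands the job in, once; it reports no verdict.
The state is a dict: "clock": time; "qpos": joint angles; "qvel": joint speeds; "tau": joint torques, N m; "eef_pos": TCP position; "eef_rot": TCP orientation; "ft_force": force on the tool from outside, world axes, zero at the start; "torque": the same for the moment, N m; "finger_gap": finger opening in m.
Only numpy, scipy, OpenCV 4.12 (cv2) and the standard library are available. Lean on these libraries where they do the work, as an engineer would, in place of code of your own. Each camera call takes 0.05 s, during which the arm holds its last target.

## Working session

There is one attempt and no reset: what is moved stays moved. The work goes in short steps, Python scripts to look and compute and a tool call to move; the robot and the scene stay as the last step left them, time stands still between calls to the robot, and variables do not carry over. Pictures are saved under pics/ and viewed, and the job is handed in when it is done.

Besides the shell and the picture viewer there is one more tool, called after "Request:" by a JSON object that holds its "method" and its "body", one argument or row to a line. step_arm: Moves the arm, as the interface text tells. Its arguments: {"type":"object","properties":{"commands":{"type":"array"},"grip_force":{"type":"number"}},"required":["commands"]}

```bash
mkdir -p pics; ls; cat > h.py <<'E'
import numpy as np, cv2
from station import manip
def snap(name,fn):
    s=manip.snapshot(name); cv2.imwrite('pics/'+fn,cv2.cvtColor(s['frame'],cv2.COLOR_RGB2BGR)); np.save('pics/'+fn[:-4]+'.npy',s,allow_pickle=True); return s
def load(fn): return np.load('pics/'+fn+'.npy',allow_pickle=True).item()
def ray(s,u,v):
    K=np.array([[s['fx'],0,s['cx']],[0,s['fy'],s['cy']],[0,0,1.]])
    p=cv2.undistortPoints(np.array([[[u,v]]],float),K,np.array([s['k1'],0,0,0.]))[0,0]
    T=np.array(s['world_from_camera']); return T[:3,3],T[:3,:3]@np.array([p[0],p[1],1])
def onz(s,u,v,z):
    o,d=ray(s,u,v); return o+d*(z-o[2])/d[2]
def proj(s,P):
    T=np.linalg.inv(np.array(s['world_from_camera'])); c=T[:3,:3]@np.array(P)+T[:3,3]
    a=c[:2]/c[2]; a=a*(1+s['k1']*(a@a)); return np.array([s['fx']*a[0]+s['cx'],s['fy']*a[1]+s['cy']])
E
python3 - <<'E'
from h import *
for n in ['scene','side','wrist']:
    s=snap(n,n+'0.png'); print(n,s['fx'],s['cx'],s['k1'],np.round(s['world_from_camera'],3).tolist())
print(manip.get_obs(), manip.tcp_to_grasp)
E
```

```text
pics
scene 503.32352032480657 272.6639608853235 -0.11792967267308961 [[0.778, 0.447, -0.441, 1.125], [0.628, -0.548, 0.553, -0.798], [0.006, -0.707, -0.707, 1.097], [0.0, 0.0, 0.0, 1.0]]
side 380.35677052678705 279.8647921697776 -0.04845315504383394 [[0.92, -0.212, 0.33, 0.126], [-0.392, -0.521, 0.758, -0.956], [0.011, -0.827, -0.563, 0.76], [0.0, 0.0, 0.0, 1.0]]
wrist 344.71656460517096 280.3082253331838 -0.06793220577101006 [[0.408, 0.878, 0.25, 0.15], [0.913, -0.392, -0.113, 0.508], [-0.001, 0.274, -0.962, 0.374], [0.0, 0.0, 0.0, 1.0]]
{'clock': 0.15, 'qpos': array([ 6.58899563e+01,  1.36721651e+01, -8.04070377e-01,  7.55865138e+01,
       -1.19784442e-04,  9.00000342e+01]), 'qvel': array([-0.03046192, -0.15978553,  0.09725004,  0.00391165,  0.06598335,
       -0.02550055]), 'tau': array([ 9.49710147e-05, -5.39077020e+01,  3.46598732e+01,  1.44767918e-02,
        2.90009075e-05, -1.04030738e-05]), 'eef_pos': array([0.21431291, 0.47887554, 0.19984563]), 'eef_rot': array([-1.79937251e+02,  1.19821803e-04,  1.55889922e+02]), 'ft_force': array([ 0.37597295,  0.42226475, -0.53835351]), 'torque': array([-0.00232954, -0.01163837,  0.01473984]), 'finger_gap': 0.08502422571258926} 0.0187
```

View pics/scene0.png

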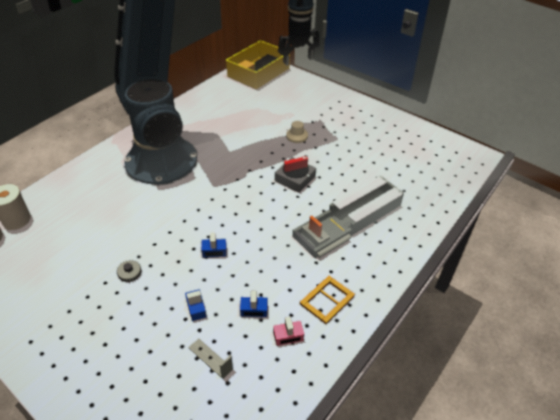

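View pics/side0.png

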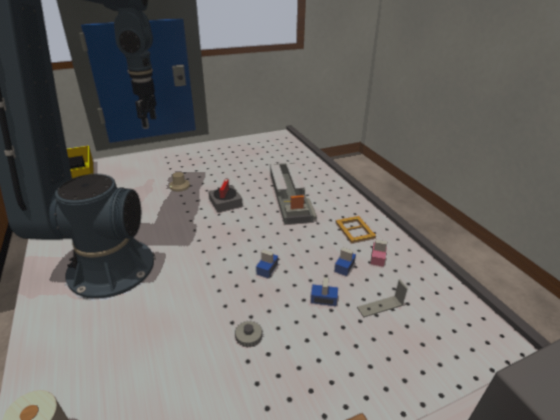

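View pics/wrist0.png

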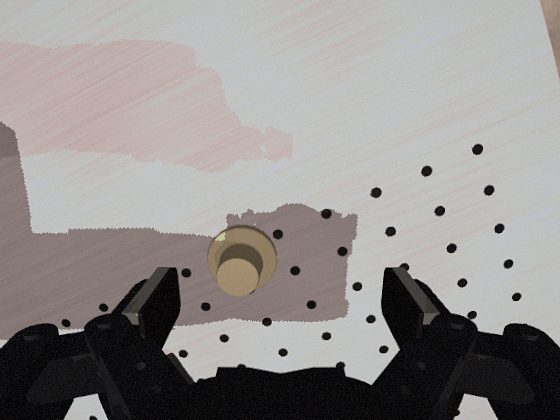

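The pictures show three blue cartridges in the scene view, at (214,246), (196,303) and (253,304), and a pink one at (288,331). The isolator is at (296,168), and the magazine runs from (310,240) to (390,190).

```bash
python3 - <<'E'
from h import *
s=load('scene0'); f=cv2.cvtColor(s['frame'],cv2.COLOR_RGB2BGR)
cv2.imwrite('pics/s0a.png',cv2.resize(f[140:260,265:415],None,fx=5.2,fy=5,interpolation=cv2.INTER_CUBIC)[:600,:780])
cv2.imwrite('pics/s0b.png',cv2.resize(f[225:345,175:315],None,fx=5,fy=5,interpolation=cv2.INTER_CUBIC))
for n,(u,v,z) in dict(c1=(214,246,.03),c2=(196,303,.03),c3=(253,304,.03),pink=(288,331,.03),iso=(296,163,.08),wheel=(129,269,.02),lamp=(298,133,.03),coin=(327,299,.01)).items(): print(n,onz(s,u,v,z).round(3))
E
```

```text
c1 [ 0.428 -0.185  0.03 ]
c2 [ 0.524 -0.352  0.03 ]
c3 [ 0.637 -0.263  0.03 ]
pink [ 0.754 -0.269  0.03 ]
iso [0.423 0.198 0.08 ]
wheel [ 0.299 -0.386  0.02 ]
lamp [0.295 0.383 0.03 ]
coin [ 0.767 -0.12   0.01 ]
```

View pics/s0a.png

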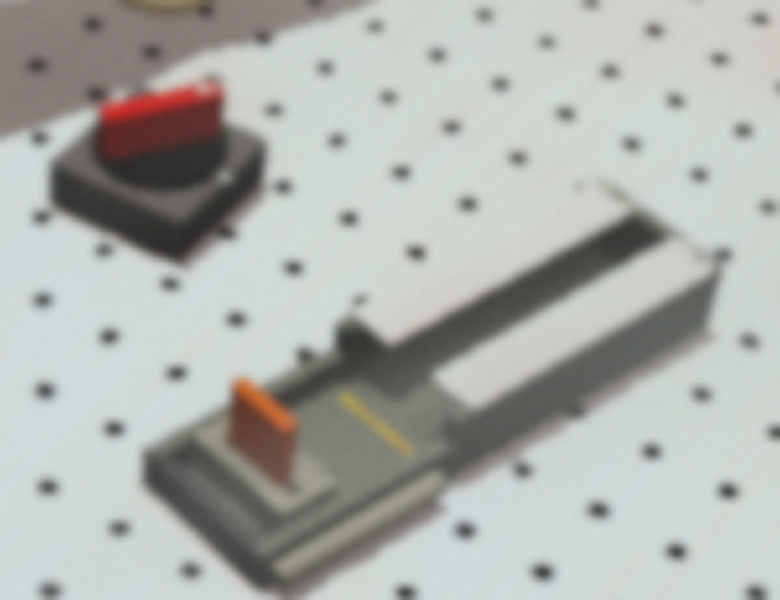

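View pics/s0b.png

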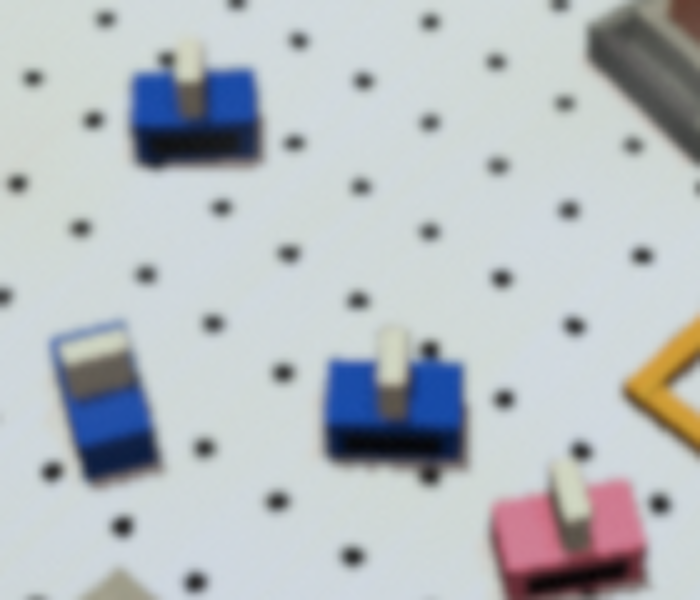

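```bash
cat >> h.py <<'E'
from scipy.spatial.transform import Rotation as Ro
def delta(pos,yaw):
    "shift/turn in the tool axes to tcp pos (m), tool down with given yaw (deg)"
    o=manip.get_obs(); R=Ro.from_euler('xyz',o['eef_rot'],degrees=True)
    Rt=Ro.from_euler('xyz',[180,0,yaw],degrees=True)
    d=R.inv().apply(np.array(pos)-o['eef_pos'])*1000
    r=(R.inv()*Rt).as_rotvec(degrees=True)
    print('now',o['eef_pos'].round(4),o['eef_rot'].round(2),'t',o['clock'],'-> shift mm',d.round(1),'rot',r.round(2))
def mask(s,col):
    h=cv2.cvtColor(s['frame'],cv2.COLOR_RGB2HSV)
    if col=='red': return cv2.inRange(h,(0,150,60),(6,255,255))|cv2.inRange(h,(174,150,60),(180,255,255))
    if col=='blue': return cv2.inRange(h,(105,140,50),(125,255,255))
    if col=='orange': return cv2.inRange(h,(7,150,60),(16,255,255))
E
python3 - <<'E'
from h import *
s=load('scene0')
# zoom factor 5.2/5, offset 265,140
def z2(x,y): return 265+x/5.2,140+y/5
for z in (.07,.09):
  a,b=onz(s,*z2(105,112),z),onz(s,*z2(218,90),z); print(z,a,b,np.degrees(np.arctan2(*(b-a)[1::-1])),np.linalg.norm(b-a))
# magazine edges, roof top z .054
for p in [(430,375),(475,410),(360,315),(395,345),(590,185),(715,262)]: print('roof',p,onz(s,*z2(*p),.054).round(4))
for p in [(238,380),(297,420)]: print('handle',onz(s,*z2(*p),.088).round(4))
delta([0.40,0.21,0.25],155.9)
E
```

```text
0.07 [0.38775486 0.18846922 0.07      ] [0.42817768 0.25011108 0.07      ] 56.74437799479825 0.07371379523697436
0.09 [0.40211563 0.16925119 0.09      ] [0.44175087 0.22969205 0.09      ] 56.74437799479832 0.07227758261219343
roof (430, 375) [0.662  0.1318 0.054 ]
roof (475, 410) [0.6966 0.124  0.054 ]
roof (360, 315) [0.6037 0.1484 0.054 ]
roof (395, 345) [0.6332 0.14   0.054 ]
roof (590, 185) [0.6467 0.3343 0.054 ]
roof (715, 262) [0.7403 0.3197 0.054 ]
handle [0.5989 0.0327 0.088 ]
handle [0.6411 0.0276 0.088 ]
now [0.2143 0.4789 0.1998] [-179.94    0.    155.89] t 0.15 -> shift mm [-279.3 -169.6  -50. ] rot [-0.06  0.   -0.01]
```

```bash
python3 - <<'E'
from h import *
delta([0.41,0.21,0.25],237)
E
```

```text
now [0.2143 0.4789 0.1998] [-179.94    0.    155.89] t 0.15 -> shift mm [-288.4 -165.5  -50. ] rot [-5.000e-02 -4.000e-02 -8.111e+01]
```

Request:
{"method": "step_arm", "body": {
  "commands": [
    [[-288,-165,-50,0,0,-81,1],[-288,-165,-50,0,0,-81,1],[-288,-165,-50,0,0,-81,1],[-288,-165,-50,0,0,-81,1],[-288,-165,-50,0,0,-81,1],[-288,-165,-50,0,0,-81,1],[-288,-165,-50,0,0,-81,1],[-288,-165,-50,0,0,-81,1],[-288,-165,-50,0,0,-81,1]]
  ]
}}

```text
clock: 1.27
eef_pos: [0.41, 0.2105, 0.2501]
eef_rot: [180.0, -0.0, -123.0]
ft_force: [1.2, 0.5, -0.9]
finger_gap: 0.0852
```

```bash
python3 - <<'E'
from h import *
o=manip.get_obs(); print(o['clock'],o['qpos'].round(1),o['eef_pos'],o['eef_rot'])
snap('wrist','w1.png')
E
```

```text
1.275 [ 27.2   6.6  -2.4  81.1  -0.  -29.9] [0.4099894  0.21050855 0.25012814] [ 1.79990330e+02 -2.46244505e-02 -1.22954194e+02]
```

View pics/w1.png

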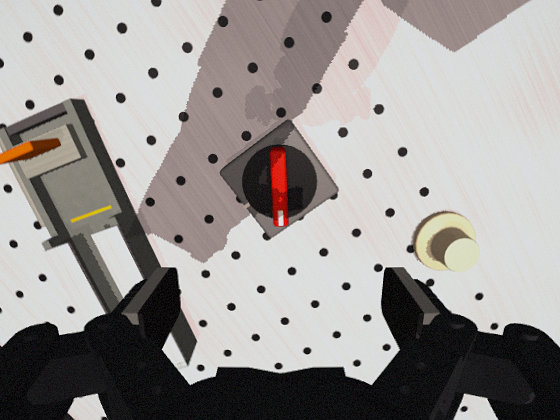

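The wrist view shows the red bar running nearly vertically in the image, from (278,150) to (281,225), on the grey block.

```bash
cat >> h.py <<'E'
def tri(l):
    A=np.zeros((3,3));b=np.zeros(3)
    for s,u,v in l:
        o,d=ray(s,u,v); d=d/np.linalg.norm(d); M=np.eye(3)-np.outer(d,d); A+=M;b+=M@o
    return np.linalg.solve(A,b)
E
python3 - <<'E'
from h import *
s=load('scene0');w=load('w1')
m=mask(w,'red'); ys,xs=np.where(m>0); print(xs.min(),xs.max(),ys.min(),ys.max(),cv2.minAreaRect(np.c_[xs,ys].astype(np.float32)))
print(tri([(w,280,190),(s,295.8,160)]))
f=cv2.cvtColor(w['frame'],cv2.COLOR_RGB2BGR)
cv2.imwrite('pics/w1z.png',cv2.resize(f[110:250,210:350],None,fx=4.2,fy=4.2,interpolation=cv2.INTER_CUBIC))
for z in (.06,.07,.08,.09): print(z,onz(w,278,150,z),onz(w,281,226,z))
E
```

```text
270 288 147 226 ((278.57330322265625, 186.478759765625), (79.2419662475586, 16.28512954711914), 87.87889862060547)
[0.41185345 0.21437264 0.07636039]
0.06 [0.393294  0.1813333 0.06     ] [0.43608274 0.25323502 0.06      ]
0.07 [0.39270307 0.18054626 0.07      ] [0.43431655 0.25047309 0.07      ]
0.08 [0.39211215 0.17975923 0.08      ] [0.43255036 0.24771116 0.08      ]
0.09 [0.39152123 0.1789722  0.09      ] [0.43078417 0.24494922 0.09      ]
```

View pics/w1z.png

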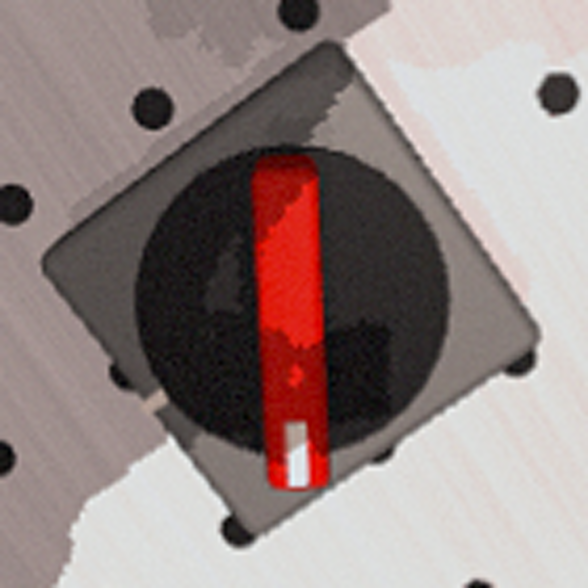

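```bash
python3 - <<'E'
from h import *
delta([0.4128,0.2144,0.046],239)
E
```

```text
now [0.4099 0.2106 0.2501] [ 1.7999e+02 -3.0000e-02 -1.2290e+02] t 1.325 -> shift mm [ -4.8  -0.4 204.1] rot [ 0.01 -0.03 -1.9 ]
```

Request:
{"method": "step_arm", "body": {
  "commands": [
    [[-4.8,-0.4,60,0,0,-2,1],[-4.8,-0.4,120,0,0,-2,1],[-4.8,-0.4,175,0,0,-2,1],[-4.8,-0.4,204,0,0,-2,1],[-4.8,-0.4,204,0,0,-2,0.1],[-4.8,-0.4,204,0,0,-2,0.05],[-4.8,-0.4,204,0,0,-2,0],[-4.8,-0.4,204,0,0,-2,0],[-4.8,-0.4,204,0,0,-2,0]]
  ],
  "grip_force": 40
}}

```text
clock: 2.45
eef_pos: [0.4143, 0.2148, 0.0476]
eef_rot: [-179.8, 0.1, -121.1]
ft_force: [1.7, -2.7, 5.6]
finger_gap: 0.0143
```

Request:
{"method": "step_arm", "body": {
  "commands": [
    [[0,0,0,0,0,10,0],[0,0,0,0,0,20,0],[0,0,0,0,0,30,0],[0,0,0,0,0,40,0],[0,0,0,0,0,50,0],[0,0,0,0,0,58,0],[0,0,0,0,0,61,0],[0,0,0,0,0,61,0],[0,0,0,0,0,61,0]]
  ]
}}

```text
clock: 3.58
eef_pos: [0.4153, 0.2132, 0.0476]
eef_rot: [-179.8, 0.3, 177.9]
ft_force: [6.2, -11.9, 4.6]
finger_gap: 0.0145
```

Request:
{"method": "step_arm", "body": {
  "commands": [
    [[0,0,0,0,0,61,1],[0,0,0,0,0,61,1],[0,0,-60,0,0,61,1],[0,0,-120,0,0,61,1],[0,0,-180,0,0,61,1],[0,0,-200,0,0,61,1]]
  ]
}}

```text
clock: 4.32
eef_pos: [0.4141, 0.2154, 0.2507]
eef_rot: [179.6, -0.0, 116.6]
ft_force: [0.7, -0.3, -0.5]
finger_gap: 0.0852
```

```bash
python3 - <<'E'
from h import *
s=snap('wrist','w2.png')
m=mask(s,'red'); ys,xs=np.where(m>0); print(xs.min(),xs.max(),ys.min(),ys.max(),cv2.minAreaRect(np.c_[xs,ys].astype(np.float32)))
delta([0.5,0,.3],180)
E
```

```text
239 343 162 367 ((313.98199462890625, 253.82635498046875), (226.39263916015625, 57.85885238647461), 61.28288269042969)
now [0.4144 0.2155 0.2516] [179.57  -0.   116.29] t 4.375 -> shift mm [-231.1  -18.4  -48.6] rot [  0.39   0.23 -63.71]
```

View pics/w2.png

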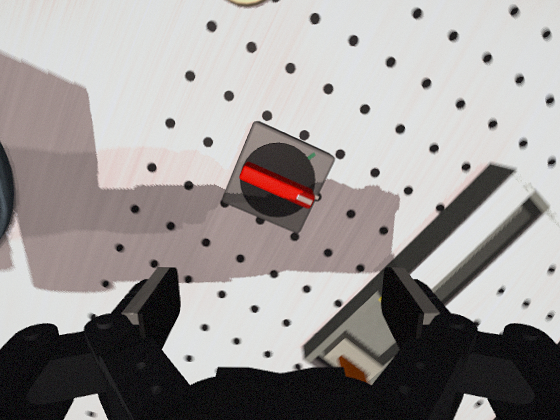

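```bash
python3 - <<'E'
from h import *
w=load('w2')
m=mask(w,'red'); m[:150]=0;m[220:]=0; ys,xs=np.where(m>0); print(cv2.minAreaRect(np.c_[xs,ys].astype(np.float32)))
a,b=onz(w,243,173,.076),onz(w,316,202,.076); print(a,b,np.degrees(np.arctan2(*(b-a)[1::-1])),np.linalg.norm(b-a),(a+b)/2)
# magazine
E
```

```text
((277.429931640625, 184.7985076904297), (78.3880615234375, 20.18883514404297), 23.702646255493164)
[0.37545027 0.20970607 0.076     ] [0.4565185  0.21606863 0.076     ] 4.487603070605969 0.08131752486564219 [0.41598438 0.21288735 0.076     ]
```

```bash
python3 - <<'E'
from h import *
w=load('w2')
f=cv2.cvtColor(w['frame'],cv2.COLOR_RGB2BGR)
cv2.imwrite('pics/w2z.png',cv2.resize(f[140:230,220:340],None,fx=6.5,fy=6.5,interpolation=cv2.INTER_CUBIC))
E
```

```text
(no output)
```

View pics/w2z.png

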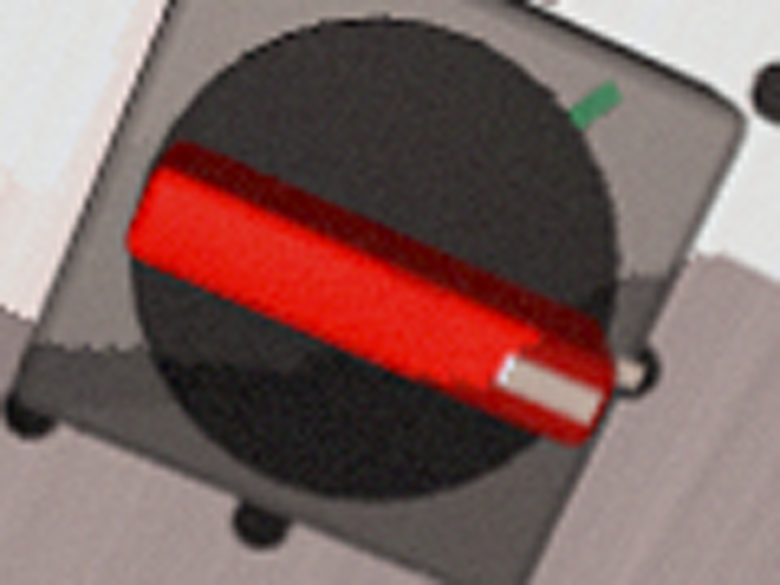

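```bash
python3 - <<'E'
from h import *
w=load('w2')
P=lambda x,y,z: onz(w,220+(x+.5)/6.5-.5,140+(y+.5)/6.5-.5,z)
az=lambda a,b: np.degrees(np.arctan2(*(b-a)[1::-1]))
print(az(P(150,262,.076),P(550,432,.076)), az(P(175,180,.076),P(600,345,.076)))
a=(P(145,212,.076)+P(590,405,.076))/2; print('ctr',a)
c=P(375,258,.037);print(c)
print('tick',az(c,P(630,372,.037)),az(c,P(598,103,.037)))
E
```

```text
2.966660349052444 5.056027639900041
ctr [0.41262398 0.21174349 0.076     ]
[0.41275521 0.21302455 0.037     ]
tick 2.1932904646730944 61.72294065401593
```

```bash
python3 - <<'E'
from h import *
delta([0.56,-0.12,.34],257)
E
```

```text
now [0.4144 0.2155 0.2516] [179.57  -0.   116.29] t 4.375 -> shift mm [-365.3  -17.4  -88.6] rot [   0.19    0.52 -140.71]
```

Request:
{"method": "step_arm", "body": {
  "commands": [
    [[-365,-17,-88,0,0,-140,1],[-365,-17,-88,0,0,-140,1],[-365,-17,-88,0,0,-140,1],[-365,-17,-88,0,0,-140,1],[-365,-17,-88,0,0,-140,1],[-365,-17,-88,0,0,-140,1],[-365,-17,-88,0,0,-140,1],[-365,-17,-88,0,0,-140,1],[-365,-17,-88,0,0,-140,1],[-365,-17,-88,0,0,-140,1],[-365,-17,-88,0,0,-140,1],[-365,-17,-88,0,0,-140,1]]
  ]
}}

```text
clock: 5.88
eef_pos: [0.5626, -0.1185, 0.334]
eef_rot: [180.0, -0.0, -120.0]
ft_force: [-0.3, -0.3, -0.2]
finger_gap: 0.0854
```

```bash
python3 - <<'E'
from h import *
delta([0.56,-0.12,.34],257)
s=snap('wrist','w3.png')
E
```

```text
now [ 0.5626 -0.1185  0.334 ] [ 1.7998e+02 -1.0000e-02 -1.2000e+02] t 5.875 -> shift mm [ 2.6  1.5 -6. ] rot [ 2.0e-02 -1.0e-02 -1.7e+01]
```

View pics/w3.png

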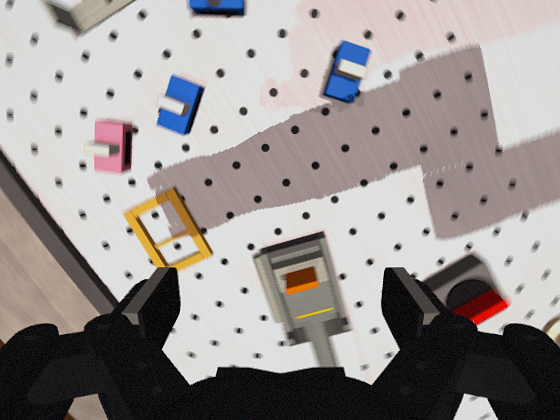

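The wrist view shows the cartridges at (180,105), (347,72) and (216,4). The magazine bay is at (305,290) and the coin frame at (168,228).

```bash
python3 - <<'E'
from h import *
w=load('w3')
f=cv2.cvtColor(w['frame'],cv2.COLOR_RGB2BGR)
cv2.imwrite('pics/w3z.png',cv2.resize(f[222:372,245:365],None,fx=4,fy=4,interpolation=cv2.INTER_CUBIC))
cv2.imwrite('pics/w3y.png',cv2.resize(f[30:145,150:390],None,fx=3.3,fy=3.3,interpolation=cv2.INTER_CUBIC))
E
```

```text
(no output)
```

View pics/w3z.png

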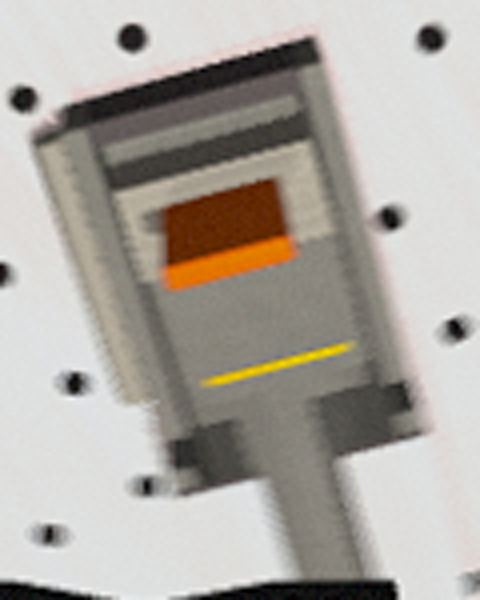

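View pics/w3y.png

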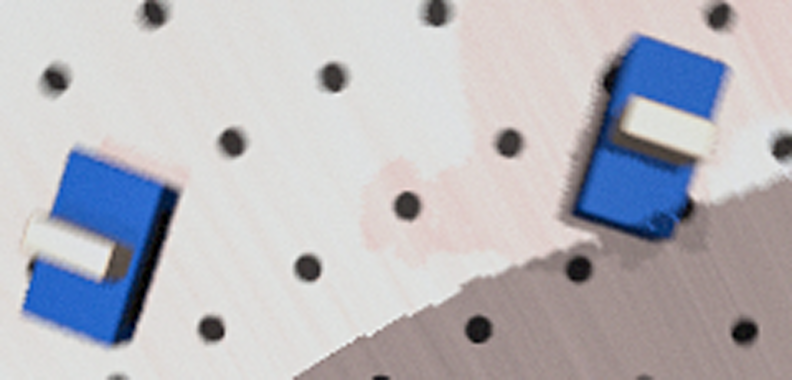

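```bash
python3 - <<'E'
from h import *
w=load('w3')
P=lambda x,y,z: onz(w,245+(x+.5)/4-.5,222+(y+.5)/4-.5,z)
az=lambda a,b: np.degrees(np.arctan2(*(b-a)[1::-1]))
h=[P(165,268,.088),P(168,291,.088),P(297,258,.088),P(288,236,.088)]
H=sum(h)/4; print('handle',H,np.linalg.norm(h[2]-h[1]),'x-az',az(h[1],h[2]),az(h[0],h[3]))
a,b=P(205,383,.01),P(353,345,.01); print('yellow',a,b,az(a,b),np.linalg.norm(b-a))
a,b=P(65,110,.028),P(315,40,.028); print('rear corners',a,b,az(a,b),np.linalg.norm(a-b),(a+b)/2)
a,b=P(180,490,.054),P(425,432,.054); print('roof near edge?',a,b,az(a,b),np.linalg.norm(a-b))
a,b=P(265,480,.054),P(345,455,.054); print('slot',a,b,(a+b)/2)
a=P(315,40,.030);b=P(390,400,.030);print('wall',a,b,az(a,b))
E
```

```text
handle [0.61480954 0.03174201 0.088     ] 0.04536906990957818 x-az 165.96231770958627 166.14129750493538
yellow [0.66646705 0.11417979 0.01      ] [0.60514623 0.12910252 0.01      ] 166.32264773293358 0.06311046638336
rear corners [ 0.64957723 -0.02483919  0.028     ] [ 0.55565969 -0.00256568  0.028     ] 166.65821055782646 0.09652260191733195 [ 0.60261846 -0.01370244  0.028     ]
roof near edge? [0.68601394 0.12545062 0.054     ] [0.59184988 0.14995898 0.054     ] 165.41113552248973 0.09730122711548003
slot [0.65524673 0.13799835 0.054     ] [0.62316487 0.14354349 0.054     ] [0.6392058  0.14077092 0.054     ]
wall [ 0.55554242 -0.00329769  0.03      ] [0.60073423 0.14666201 0.03      ] 73.22930777926764
```

```bash
python3 - <<'E'
from h import *
w=load('w3')
P=lambda x,y,z: onz(w,150+(x+.5)/3.3-.5,30+(y+.5)/3.3-.5,z)
az=lambda a,b: np.degrees(np.arctan2(*(b-a)[1::-1]))
print('c3',P(67,246,.067),az(P(33,215,.067),P(117,248,.067)))
print('c1',P(668,125,.067),az(P(632,97,.067),P(716,123,.067)))
delta([0.43,-0.18,.2],257)
E
```

```text
c3 [ 0.63906143 -0.25816473  0.067     ] 128.27888829500583
c1 [ 0.4247883  -0.18338988  0.067     ] 134.593858661599
now [ 0.5626 -0.1185  0.3341] [ 1.7998e+02 -1.0000e-02 -1.1946e+02] t 5.925 -> shift mm [118.8  85.2 134.1] rot [ 2.000e-02 -1.000e-02 -1.646e+01]
```

```bash
python3 - <<'E'
from h import *
delta([0.425,-0.183,.2],135)
E
```

```text
now [ 0.5626 -0.1185  0.3341] [ 1.7998e+02 -1.0000e-02 -1.1946e+02] t 5.925 -> shift mm [123.9  88.1 134.1] rot [ 0.0000e+00 -2.0000e-02  1.0554e+02]
```

Request:
{"method": "step_arm", "body": {
  "commands": [
    [[124,88,134,0,0,105.5,1],[124,88,134,0,0,105.5,1],[124,88,134,0,0,105.5,1],[124,88,134,0,0,105.5,1],[124,88,134,0,0,105.5,1],[124,88,134,0,0,105.5,1],[124,88,134,0,0,105.5,1],[124,88,134,0,0,105.5,1],[124,88,134,0,0,105.5,1],[124,88,134,0,0,105.5,1],[124,88,134,0,0,105.5,1]]
  ]
}}

```text
clock: 7.3
eef_pos: [0.4239, -0.1808, 0.2002]
eef_rot: [-180.0, -0.0, 134.0]
ft_force: [-0.3, 0.7, 0.5]
finger_gap: 0.0853
```

```bash
python3 - <<'E'
from h import *
s=snap('wrist','w4.png')
E
```

```text
(no output)
```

View pics/w4.png

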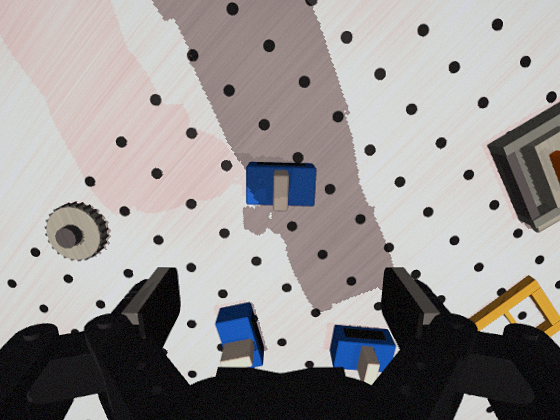

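```bash
python3 - <<'E'
from h import *
w=load('w4')
f=cv2.cvtColor(w['frame'],cv2.COLOR_RGB2BGR)
cv2.imwrite('pics/w4z.png',cv2.resize(f[150:220,230:330],None,fx=7,fy=7,interpolation=cv2.INTER_CUBIC))
E
```

```text
(no output)
```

View pics/w4z.png

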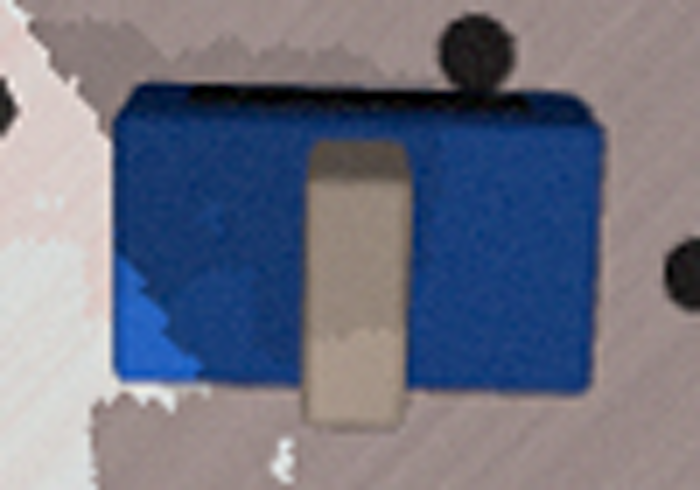

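```bash
python3 - <<'E'
from h import *
w=load('w4')
P=lambda x,y,z: onz(w,230+(x+.5)/7-.5,150+(y+.5)/7-.5,z)
az=lambda a,b: np.degrees(np.arctan2(*(b-a)[1::-1]))
q=[P(x,y,.067) for x,y in [(306,180),(412,180),(405,430),(303,425)]]
c=sum(q)/4; print(c,az(q[2],q[1]),az(q[3],q[0]),np.linalg.norm(q[1]-q[0]),np.linalg.norm(q[2]-q[1]))
b=[P(x,y,.035) for x,y in [(113,115),(603,130),(593,392),(115,380)]]
print(sum(b)/4,az(b[0],b[1]),az(b[3],b[2]),np.linalg.norm(b[1]-b[0]))
delta([c[0],c[1],.042],135)
E
```

```text
[ 0.42363782 -0.18028925  0.067     ] 132.82557332146132 133.04750083044146 0.013625436076621398 0.033391972221734116
[ 0.42361445 -0.18031393  0.035     ] 42.2944947823958 42.56952482422451 0.06919551086189567
now [ 0.424  -0.1808  0.2002] [-179.99    0.    134.18] t 7.35 -> shift mm [6.000e-01 1.000e-01 1.582e+02] rot [-0.01  0.   -0.82]
```

Request:
{"method": "step_arm", "body": {
  "commands": [
    [[0.6,0,60,0,0,1.5,1],[0.6,0,120,0,0,1.5,1],[0.6,0,150,0,0,1.5,1],[0.6,0,161,0,0,1.5,1],[0.6,0,161,0,0,1.5,0.5],[0.6,0,161,0,0,1.5,0],[0.6,0,161,0,0,1.5,0],[0.6,0,161,0,0,1.5,0],[0.6,0,161,0,0,1.5,0]]
  ],
  "grip_force": 60
}}

```text
clock: 8.48
eef_pos: [0.4238, -0.1805, 0.0396]
eef_rot: [180.0, 0.0, 132.6]
ft_force: [0.2, -0.2, -0.6]
finger_gap: 0.0002
```

```bash
python3 - <<'E'
from h import *
s=snap('wrist','w5.png'); snap('scene','s5.png')
E
```

```text
(no output)
```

View pics/w5.png

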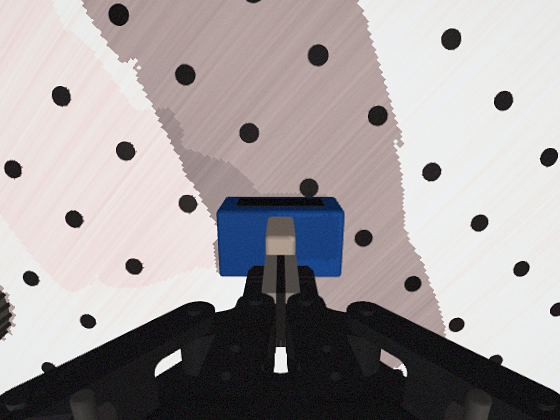

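View pics/s5.png

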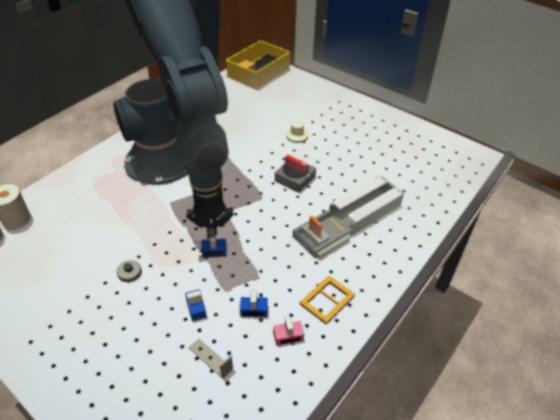

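```bash
python3 - <<'E'
from h import *
w=load('w5');o=manip.get_obs()
print(o['eef_pos'],o['finger_gap'],proj(w,o['eef_pos']),proj(w,o['eef_pos']+[0,0,.0187]),proj(w,[.4236,-.1803,.067]),proj(w,[.4236,-.1803,.035]))
f=cv2.cvtColor(w['frame'],cv2.COLOR_RGB2BGR)
cv2.imwrite('pics/w5z.png',cv2.resize(f[190:390,180:380],None,fx=3,fy=3,interpolation=cv2.INTER_CUBIC))
E
```

```text
[ 0.42370049 -0.18042548  0.03944504] -0.00036683809183248885 [280.28880232 248.25288784] [280.2912694  262.55435594] [280.31604349 270.1180799 ] [280.3079478  244.97569317]
```

View pics/w5z.png

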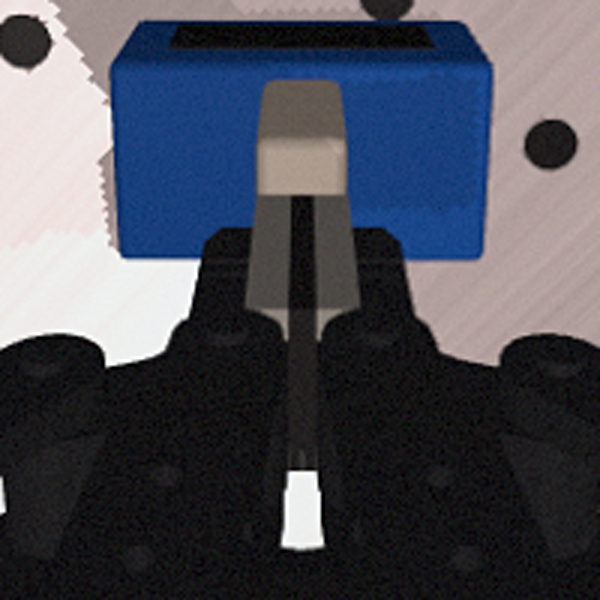

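```bash
python3 - <<'E'
from h import *
w=load('w5')
a=np.radians(132.7);d=np.array([np.cos(a),np.sin(a),0]);n=np.array([-d[1],d[0],0])
c=np.array([.4236,-.1803,.067])
for k in (-17,17):
  for j in (-7,7): print(k,j,proj(w,c+d*k/1000+n*j/1000))
for k in (-20,20):
  for j in (-35,35): print('b',k,j,proj(w,c*[1,1,0]+[0,0,.035]+d*k/1000+n*j/1000))
print(onz(w,180+300/3,190+137/3,.067), onz(w,280,190+258/3,.035))
E
```

```text
-17 -7 [294.96644067 302.31470126]
-17 7 [265.81942009 302.37248507]
17 -7 [295.75215143 235.68030691]
17 7 [264.71760615 235.74495126]
b -20 -35 [341.54563047 277.40822823]
b -20 35 [219.23292841 277.65571855]
b 20 -35 [345.15961158 210.07620033]
b 20 35 [215.30775453 210.35176516]
[ 0.41197746 -0.16786066  0.067     ] [ 0.43628839 -0.19436981  0.035     ]
```

```bash
python3 - <<'E'
from h import *
w=load('s5');f=cv2.cvtColor(w['frame'],cv2.COLOR_RGB2BGR)
a=cv2.resize(f[195:265,180:250],None,fx=8,fy=8,interpolation=cv2.INTER_CUBIC)
cv2.imwrite('pics/s5z.png',a)
s=snap('side','d5.png');f=cv2.cvtColor(s['frame'],cv2.COLOR_RGB2BGR)
u,v=proj(s,[.4236,-.1803,.05]).astype(int);print(u,v)
cv2.imwrite('pics/d5z.png',cv2.resize(f[v-45:v+35,u-40:u+40],None,fx=7,fy=7,interpolation=cv2.INTER_CUBIC))
E
```

```text
266 256
```

View pics/s5z.png

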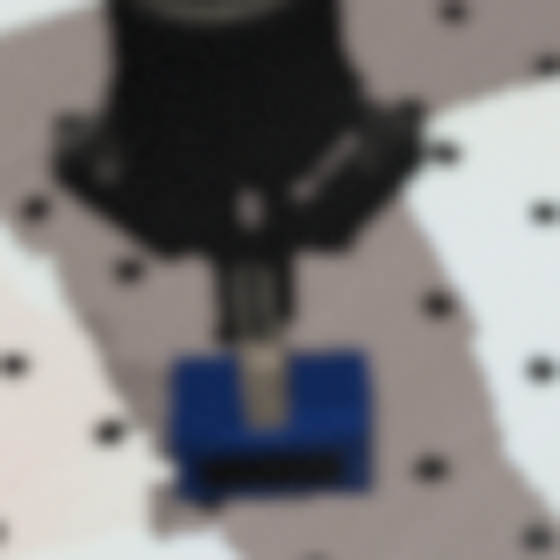

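View pics/d5z.png

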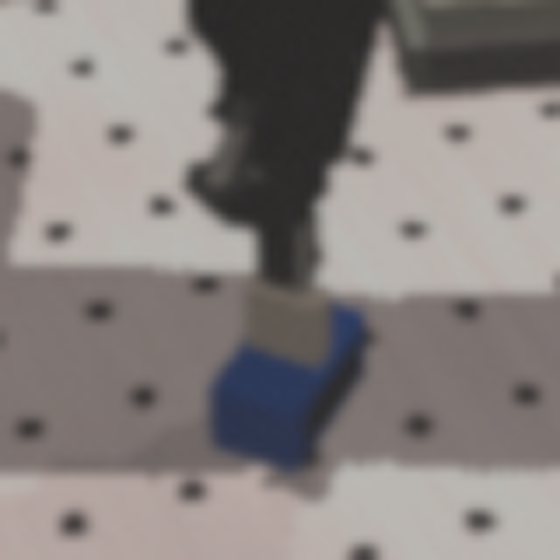

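```bash
python3 - <<'E'
from h import *
s=load('s5')
for z in (.035,.04,.06,.067,.08,.1,.12): print(z,proj(s,[.4237,-.1804,z]), proj(load('d5'),[.4237,-.1804,z]))
o=manip.get_obs();print(o['qpos'],o['ft_force'],o['finger_gap'])
E
```

```text
0.035 [213.8479508  243.19791086] [266.50758812 260.10830251]
0.04 [213.7078111  242.01803964] [266.4916503  258.78807839]
0.06 [213.1408096  237.23710844] [266.42721694 253.43680822]
0.067 [212.93989293 235.5402075 ] [266.40440454 251.53684695]
0.08 [212.56331576 232.35577887] [266.36167494 247.97045309]
0.1 [211.97507974 227.37119812] [266.29500089 242.38560199]
0.12 [211.37584628 222.28042013] [266.22717108 236.67872359]
[-2.30603081e+01  1.41476737e+01 -2.56119462e+01  5.02397400e+01
 -4.43421817e-03  2.43852365e+01] [0.10144215 0.48662308 0.4266782 ] 5.606053150815518e-05
```

```bash
python3 - <<'E'
from h import *
w=load('w5')
a=np.radians(132.7);d=np.array([np.cos(a),np.sin(a),0]);n=np.array([-d[1],d[0],0])
c=np.array([.4237,-.1804,0])
for x in (-11,11):
  for z in (.039,.05,.06,.07,.08,.09): print(x,z,proj(w,c+d*x/1000+[0,0,z]).round(1), 'px/mm',np.linalg.norm(proj(w,c+d*x/1000+[0,0,z]+n*.001)-proj(w,c+d*x/1000+[0,0,z])).round(2))
E
```

```text
-11 0.039 [280.4 266.5] px/mm 1.81
-11 0.05 [280.4 275.4] px/mm 1.92
-11 0.06 [280.4 284.5] px/mm 2.02
-11 0.07 [280.4 294.7] px/mm 2.14
-11 0.08 [280.4 306.1] px/mm 2.28
-11 0.09 [280.4 319. ] px/mm 2.43
11 0.039 [280.3 228.7] px/mm 1.87
11 0.05 [280.3 235.7] px/mm 1.99
11 0.06 [280.3 242.9] px/mm 2.1
11 0.07 [280.3 250.9] px/mm 2.23
11 0.08 [280.3 260. ] px/mm 2.38
11 0.09 [280.3 270.4] px/mm 2.55
```

Request:
{"method": "step_arm", "body": {
  "commands": [
    [[0,0,-20,0,0,0,0],[0,0,-40,0,0,0,0],[0,0,-40,0,0,0,0]]
  ]
}}

```text
clock: 9.0
eef_pos: [0.4246, -0.1808, 0.0803]
eef_rot: [179.9, 0.1, 132.6]
ft_force: [-0.1, 0.1, -0.6]
finger_gap: 0.0002
```

```bash
python3 - <<'E'
from h import *
o=manip.get_obs();print(o['eef_pos'],o['finger_gap'],o['ft_force'])
s=snap('wrist','w6.png'); f=cv2.cvtColor(s['frame'],cv2.COLOR_RGB2BGR)
cv2.imwrite('pics/w6z.png',cv2.resize(f[150:350,160:400],None,fx=3,fy=3,interpolation=cv2.INTER_CUBIC))
s=snap('scene','s6.png');f=cv2.cvtColor(s['frame'],cv2.COLOR_RGB2BGR)
a=cv2.resize(f[195:265,180:250],None,fx=8,fy=8,interpolation=cv2.INTER_CUBIC)
cv2.imwrite('pics/s6z.png',a)
E
```

```text
[ 0.42459543 -0.18081193  0.08033895] 0.00022653879647153985 [-0.05738354  0.07452539 -0.5809532 ]
```

View pics/s6z.png

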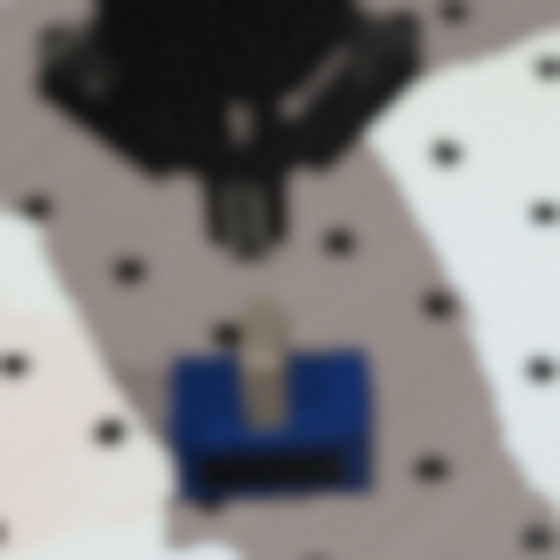

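View pics/w6z.png

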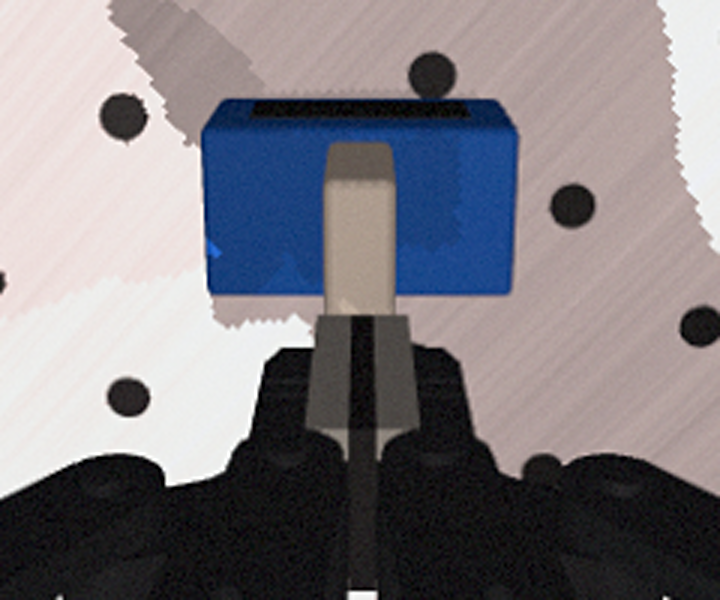

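```bash
python3 - <<'E'
from h import *
s=load('s6');d6=snap('side','d6.png')
f=cv2.cvtColor(d6['frame'],cv2.COLOR_RGB2BGR)
cv2.imwrite('pics/d6z.png',cv2.resize(f[205:275,226:306],None,fx=7,fy=7,interpolation=cv2.INTER_CUBIC))
a=np.radians(132.7);d=np.array([np.cos(a),np.sin(a),0])
for x in (-11,0):
  for z in (.08,.09,.1,.11): print(x,z,proj(s,[.4246+d[0]*x/1000,-.1808+d[1]*x/1000,z]).round(1),proj(d6,[.4246+d[0]*x/1000,-.1808+d[1]*x/1000,z]).round(1))
E
```

```text
-11 0.08 [212.6 235.6] [270.2 249. ]
-11 0.09 [212.3 233.1] [270.2 246.3]
-11 0.1 [212.  230.6] [270.2 243.4]
-11 0.11 [211.7 228.1] [270.2 240.6]
0 0.08 [212.7 232.6] [266.7 248. ]
0 0.09 [212.4 230.1] [266.7 245.2]
0 0.1 [212.1 227.6] [266.6 242.4]
0 0.11 [211.8 225.1] [266.6 239.6]
```

View pics/d6z.png

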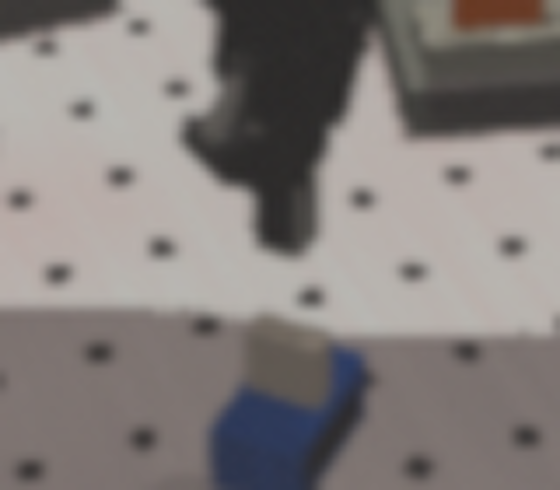

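The fingertips really end about 28 mm above the reported TCP: the scene and side views put them at about z = 0.108 while the reading is 0.080. I'll apply that offset, descend gently and check before closing.

```bash
python3 - <<'E'
from h import *
delta([0.4236,-0.1803,.015],132.7)
E
```

```text
now [ 0.4233 -0.1802  0.0787] [-1.7998e+02 -4.0000e-02  1.3256e+02] t 9.15 -> shift mm [-0.3  0.2 63.7] rot [-0.02 -0.04 -0.14]
```

Request:
{"method": "step_arm", "body": {
  "commands": [
    [[0,0,0,0,0,0,1],[0,0,0,0,0,0,1],[0,0,0,0,0,0,1],[0,0,20,0,0,0,1],[0,0,40,0,0,0,1],[0,0,48,0,0,0,1],[0,0,54,0,0,0,1],[0,0,54,0,0,0,1]]
  ]
}}

```text
clock: 10.15
eef_pos: [0.4237, -0.1804, 0.0253]
eef_rot: [-180.0, -0.0, 132.6]
ft_force: [-0.3, -0.3, 1.1]
finger_gap: 0.0853
```

```bash
python3 - <<'E'
from h import *
o=manip.get_obs();print(o['eef_pos'],o['finger_gap'],o['ft_force'])
s=snap('wrist','w7.png'); f=cv2.cvtColor(s['frame'],cv2.COLOR_RGB2BGR)
d6=snap('scene','s7.png')
f=cv2.cvtColor(d6['frame'],cv2.COLOR_RGB2BGR)
cv2.imwrite('pics/s7z.png',cv2.resize(f[195:265,180:250],None,fx=8,fy=8,interpolation=cv2.INTER_CUBIC))
E
```

```text
[ 0.42370159 -0.18041834  0.02533033] 0.08528450908196036 [-0.25866479 -0.2714714   1.09526118]
```

View pics/w7.png

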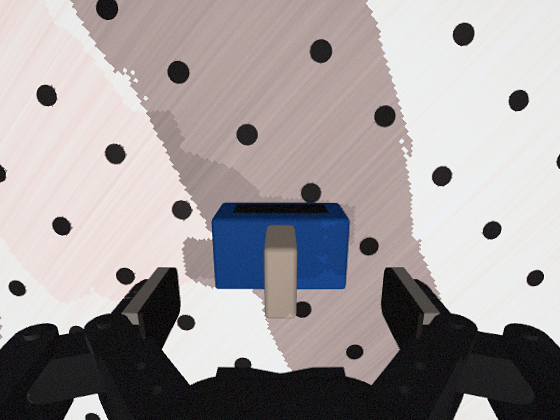

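View pics/s7z.png

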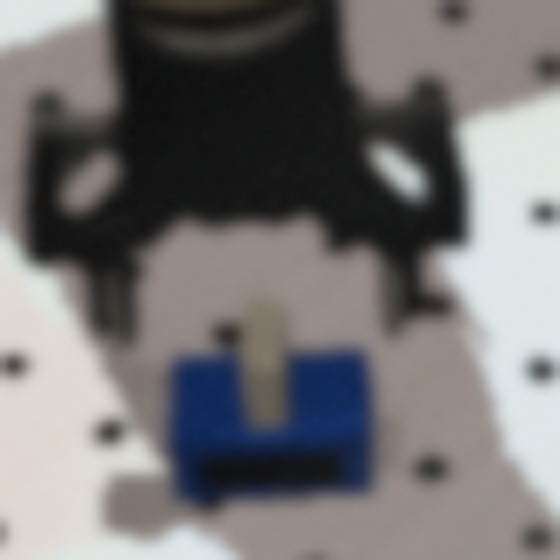

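Request:
{"method": "step_arm", "body": {
  "commands": [
    [[0,0,8,0,0,0,1],[0,0,12,0,0,0,1],[0,0,12,0,0,0,0.5],[0,0,12,0,0,0,0],[0,0,12,0,0,0,0],[0,0,12,0,0,0,0],[0,0,12,0,0,0,0]]
  ],
  "grip_force": 60
}}

```text
clock: 11.12
eef_pos: [0.4239, -0.1806, 0.0136]
eef_rot: [180.0, 0.0, 132.6]
ft_force: [-0.0, -0.0, 2.8]
finger_gap: 0.0126
```

```bash
python3 - <<'E'
from h import *
delta([0.628,0.089,.135],76.7)
E
```

```text
now [ 0.4239 -0.1806  0.0136] [1.8000e+02 4.0000e-02 1.3255e+02] t 11.125 -> shift mm [  60.5  332.7 -121.4] rot [2.000e-02 3.000e-02 5.585e+01]
```

Request:
{"method": "step_arm", "body": {
  "commands": [
    [[0,0,-40,0,0,0,0],[0,0,-90,0,0,0,0],[5,30,-121,0,0,5,0],[60,333,-121,0,0,56,0],[60,333,-121,0,0,56,0],[60,333,-121,0,0,56,0],[60,333,-121,0,0,56,0],[60,333,-121,0,0,56,0],[60,333,-121,0,0,56,0],[60,333,-121,0,0,56,0],[60,333,-121,0,0,56,0]]
  ]
}}

```text
clock: 12.5
eef_pos: [0.6275, 0.0879, 0.1342]
eef_rot: [-180.0, 0.0, 76.6]
ft_force: [-1.2, -0.4, -1.8]
finger_gap: 0.0126
```

```bash
python3 - <<'E'
from h import *
delta([0.628,0.089,.024],76.7)
s=snap('wrist','w8.png'); print(manip.get_obs()['finger_gap'])
E
```

```text
now [0.6275 0.0879 0.1342] [-1.7995e+02  4.0000e-02  7.6550e+01] t 12.5 -> shift mm [  1.3   0.3 110.2] rot [-0.05  0.04 -0.15]
0.012795880878802252
```

View pics/w8.png

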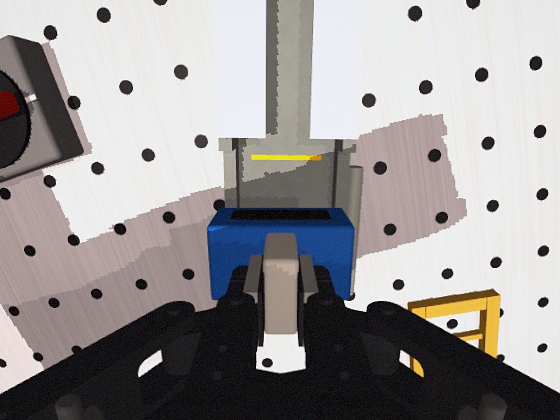

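```bash
python3 - <<'E'
from h import *
w=load('w8')
m=cv2.inRange(cv2.cvtColor(w['frame'],cv2.COLOR_RGB2HSV),(20,120,120),(32,255,255)); m[:140]=0;m[175:]=0;m[:,:230]=0;m[:,345:]=0
ys,xs=np.where(m>0);print(xs.min(),xs.max(),ys.mean())
a=onz(w,xs.min(),ys[xs==xs.min()].mean(),.01);b=onz(w,xs.max(),ys[xs==xs.max()].mean(),.01);Y=(a+b)/2
print(a,b,Y,np.linalg.norm(b-a),np.degrees(np.arctan2(*(b-a)[1::-1])))
l,r=onz(w,266,132,.054),onz(w,312,132,.054);print('slot',l,r,(l+r)/2,np.linalg.norm(l-r))
l2,r2=onz(w,266,20,.054),onz(w,312,20,.054);print('slot far',(l2+r2)/2)
l,r=onz(w,218,138,.054),onz(w,360,138,.054);print('roof outer',l,r,(l+r)/2,np.linalg.norm(l-r))
E
```

```text
251 321 157.10951008645534
[0.61055111 0.12793647 0.01      ] [0.66868351 0.11142407 0.01      ] [0.63961731 0.11968027 0.01      ] 0.060432070259247565 -15.857100313565185
slot [0.63028982 0.14626166 0.054     ] [0.66258227 0.13857744 0.054     ] [0.64643605 0.14241955 0.054     ] 0.03319411865633192
slot far [0.66336614 0.21507843 0.054     ]
roof outer [0.59536779 0.15032868 0.054     ] [0.69571996 0.12644492 0.054     ] [0.64554387 0.1383868  0.054     ] 0.10315518261620114
```

Request:
{"method": "step_arm", "body": {
  "commands": [
    [[1,4.5,0,0,0,0,0],[1,4.5,40,0,0,0,0],[1,4.5,74,0,0,0,0],[1,4.5,74,0,0,0,0]]
  ]
}}

```text
clock: 13.05
eef_pos: [0.6311, 0.088, 0.0582]
eef_rot: [-179.7, 0.1, 76.5]
ft_force: [-0.2, -0.1, -1.2]
finger_gap: 0.0129
```

```bash
python3 - <<'E'
from h import *
print(manip.get_obs()['eef_pos'])
w=snap('wrist','w9.png')
m=cv2.inRange(cv2.cvtColor(w['frame'],cv2.COLOR_RGB2HSV),(20,120,120),(32,255,255)); m[:,:200]=0;m[:,345:]=0
ys,xs=np.where(m>0);print(xs.min(),xs.max(),ys.mean())
a=onz(w,xs.min(),ys[xs==xs.min()].mean(),.01);b=onz(w,xs.max(),ys[xs==xs.max()].mean(),.01);Y=(a+b)/2
print(a,b,Y,np.linalg.norm(b-a),np.degrees(np.arctan2(*(b-a)[1::-1])))
E
```

```text
[0.63105178 0.08797268 0.05821806]
237 329 172.43288590604027
[0.61082357 0.1272677  0.01      ] [0.66875566 0.11236125 0.01      ] [0.63978962 0.11981448 0.01      ] 0.059819135852311967 -14.42971209333905
```

View pics/w9.png

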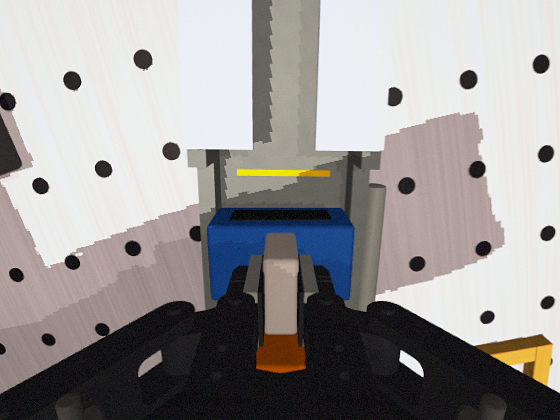

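Request:
{"method": "step_arm", "body": {
  "commands": [
    [[0,1,15,0,0,0.7,0],[0,1,27,0,0,0.7,0],[0,1,33,0,0,0.7,0],[0,1,33.5,0,0,0.7,0]]
  ]
}}

```text
clock: 13.6
eef_pos: [0.6336, 0.0887, 0.0263]
eef_rot: [-180.0, 0.0, 75.9]
ft_force: [0.3, -0.3, -1.7]
finger_gap: 0.0129
```

```bash
python3 - <<'E'
from h import *
print(manip.get_obs()['eef_pos'])
w=snap('wrist','w10.png')
E
```

```text
[0.63363906 0.08866785 0.02631862]
```

View pics/w10.png

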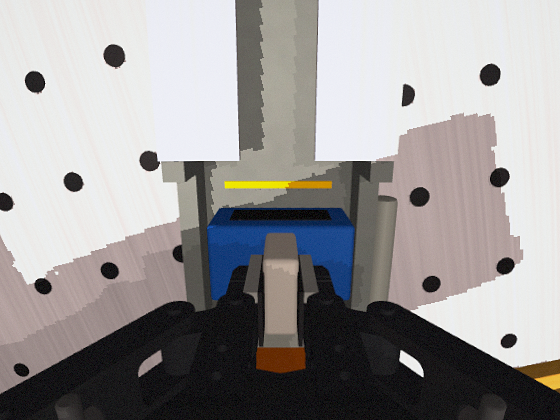

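Request:
{"method": "step_arm", "body": {
  "commands": [
    [[0,-0.5,2.5,0,0,0,0],[0,-0.5,2.5,0,0,0,0.5],[0,-0.5,2.5,0,0,0,1],[0,-0.5,2.5,0,0,0,1],[0,-0.5,-40,0,0,0,1],[0,-0.5,-80,0,0,0,1],[-40,-0.5,-80,0,0,0,0],[-80,-0.5,-80,0,0,0,0],[-80,-0.5,-80,0,0,0,0],[-80,-0.5,-80,0,0,0,0]]
  ]
}}

```text
clock: 14.9
eef_pos: [0.6142, 0.0114, 0.107]
eef_rot: [180.0, -0.0, 75.8]
ft_force: [-0.2, 0.4, -0.5]
finger_gap: 0.0123
```

```bash
python3 - <<'E'
from h import *
o=manip.get_obs();print(o['eef_pos'],o['finger_gap'])
w=snap('wrist','w11.png')
s=load('w11')
d=snap('side','d11.png');f=cv2.cvtColor(d['frame'],cv2.COLOR_RGB2BGR);cv2.imwrite('pics/d11z.png',cv2.resize(f[130:240,230:340],None,fx=5,fy=5,interpolation=cv2.INTER_CUBIC))
E
```

```text
[0.61417481 0.01141942 0.10698065] 0.01232657695155035
```

View pics/w11.png

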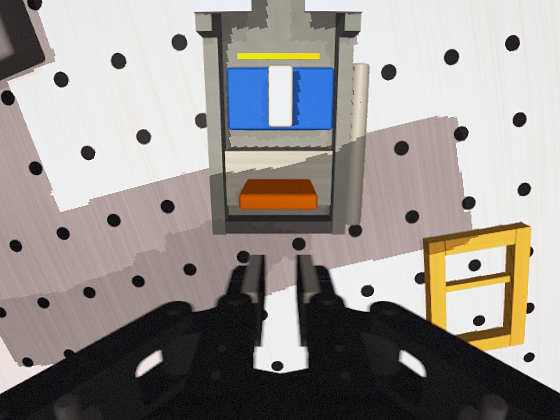

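View pics/d11z.png

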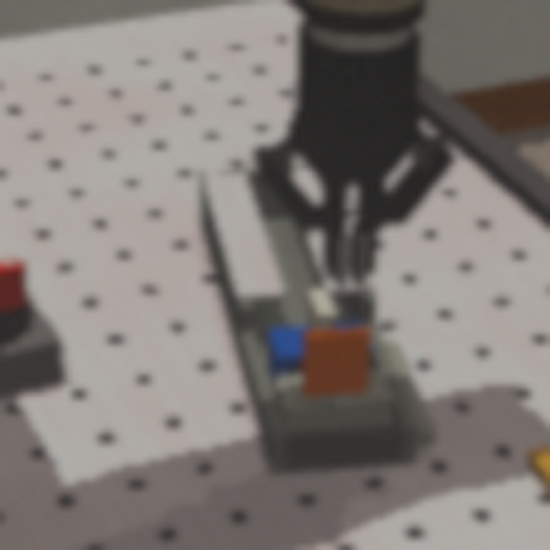

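```bash
python3 - <<'E'
from h import *
w=load('w11'); o=manip.get_obs(); a=np.radians(75.9); d=np.array([np.cos(a),np.sin(a),0]);n=np.array([d[1],-d[0],0])
R=lambda P:((P-o['eef_pos'])@d*1000,(P-o['eef_pos'])@n*1000)
for r in (193,209): print('handle',r,R(onz(w,278,r,.088)),onz(w,278,r,.088))
print('fin',R(onz(w,280,66,.077)),R(onz(w,280,126,.077)))
print('bodyfront/back',R(onz(w,280,68,.045)),R(onz(w,280,129,.045)),'x',R(onz(w,228,100,.045)),R(onz(w,333,100,.045)))
print('yellow',R(onz(w,278,56,.01)),onz(w,278,56,.01))
E
```

```text
handle 193 (np.float64(25.61290635689111), np.float64(-1.6810402615924411)) [0.61884862 0.03727268 0.088     ]
handle 209 (np.float64(16.105669105072618), np.float64(-1.7076682405616272)) [0.61650669 0.02805837 0.088     ]
fin (np.float64(95.41645133402658), np.float64(-0.4524494501288124)) (np.float64(62.71544801039974), np.float64(-0.49163725187414087))
bodyfront/back (np.float64(98.32448865248705), np.float64(-0.45458865462595505)) (np.float64(59.75228146299491), np.float64(-0.5008508252382865)) x (np.float64(78.57015626341219), np.float64(-34.6213055427381)) (np.float64(78.50508359376155), np.float64(34.32860882320849))
yellow (np.float64(111.04139215274786), np.float64(-1.9119552446339072)) [0.63943632 0.12018363 0.01      ]
```

Request:
{"method": "step_arm", "body": {
  "commands": [
    [[-4,-1.5,0,0,0,0,0],[-4,-1.5,40,0,0,0,0],[-4,-1.5,72,0,0,0,0],[-4,-1.5,72,0,0,0,0],[4,-1.5,72,0,0,0,0],[12,-1.5,72,0,0,0,0],[22,-1.5,72,0,0,0,0],[32,-1.5,72,0,0,0,0],[32,-1.5,72,0,0,0,0]]
  ]
}}

```text
clock: 16.12
eef_pos: [0.621, 0.0435, 0.0353]
eef_rot: [179.9, -0.0, 75.9]
ft_force: [0.7, -3.1, 0.8]
finger_gap: -0.0001
```

```bash
python3 - <<'E'
from h import *
w=snap('wrist','w12.png');o=manip.get_obs();print(o['ft_force'],o['finger_gap'],o['eef_pos'])
E
```

```text
[ 0.53945482 -3.249517    1.73935354] 0.00028399155723970467 [0.62078106 0.04310218 0.03517574]
```

View pics/w12.png

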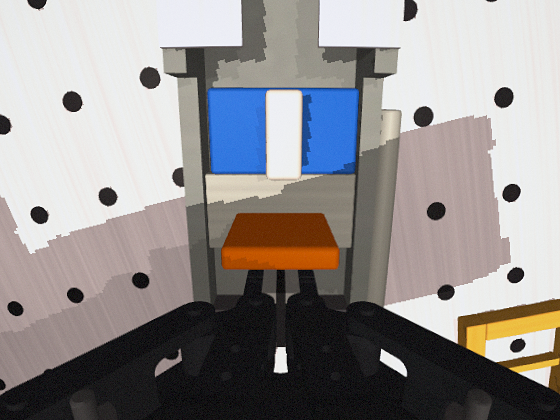

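Request:
{"method": "step_arm", "body": {
  "commands": [
    [[8,0,0,0,0,0,0],[16,0,0,0,0,0,0],[24,0,0,0,0,0,0],[32,0,0,0,0,0,0],[37,0,0,0,0,0,0],[40,0,0,0,0,0,0],[40,0,0,0,0,0,0]]
  ]
}}

```text
clock: 17.05
eef_pos: [0.63, 0.0801, 0.0351]
eef_rot: [180.0, 0.1, 75.8]
ft_force: [-1.9, -8.2, 4.6]
finger_gap: -0.0002
```

```bash
python3 - <<'E'
from h import *
w=snap('wrist','w13.png');o=manip.get_obs();print(o['ft_force'],o['finger_gap'],o['eef_pos'])
E
```

```text
[-0.60606768 -7.7098921   3.79870016] 2.8342251846397195e-05 [0.62998037 0.08014683 0.03508882]
```

View pics/w13.png

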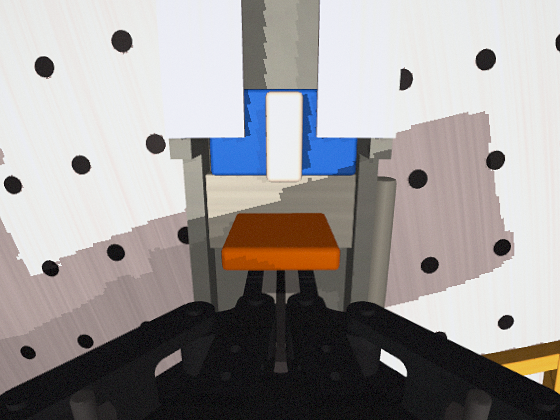

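Request:
{"method": "step_arm", "body": {
  "commands": [
    [[4,0,0,0,0,0,0],[6,0,0,0,0,0,0],[6,0,0,0,0,0,0]]
  ]
}}

```text
clock: 17.48
eef_pos: [0.63, 0.0805, 0.0352]
eef_rot: [180.0, 0.6, 75.6]
ft_force: [-5.8, -31.6, 12.4]
finger_gap: -0.0002
```

Request:
{"method": "step_arm", "body": {
  "commands": [
    [[-6,0,-45,0,0,0,0],[-6,0,-100,0,0,0,0],[-40,0,-120,0,0,0,1],[-40,0,-120,0,0,0,1]]
  ]
}}

```text
clock: 17.98
eef_pos: [0.6224, 0.0474, 0.1568]
eef_rot: [179.8, -0.1, 75.8]
ft_force: [-0.4, 0.6, -1.0]
finger_gap: 0.0356
```

```bash
python3 - <<'E'
from h import *
w=snap('wrist','w14.png');o=manip.get_obs();print(o['ft_force'],o['finger_gap'],o['eef_pos'])
a=np.radians(75.9); d=np.array([np.cos(a),np.sin(a)]);
delta([.64,-.26,.2],128.5)
E
```

```text
[ 0.06366092 -0.0834547  -1.18765189] 0.0432348092403468 [0.6219683  0.04820795 0.15538988]
now [0.622  0.0482 0.1554] [ 1.7995e+02 -7.0000e-02  7.5780e+01] t 18.025 -> shift mm [-294.3   93.2  -44.9] rot [ 8.000e-02 -4.000e-02 -5.272e+01]
```

View pics/w14.png

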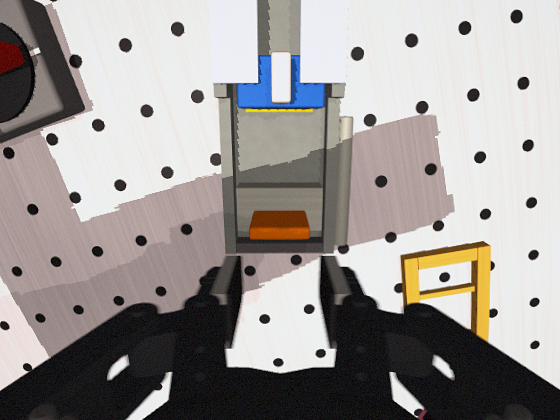

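Request:
{"method": "step_arm", "body": {
  "commands": [
    [[-294,93,-45,0,0,-53,1],[-294,93,-45,0,0,-53,1],[-294,93,-45,0,0,-53,1],[-294,93,-45,0,0,-53,1],[-294,93,-45,0,0,-53,1],[-294,93,-45,0,0,-53,1],[-294,93,-45,0,0,-53,1],[-294,93,-45,0,0,-53,1],[-294,93,-45,0,0,-53,1]]
  ]
}}

```text
clock: 19.15
eef_pos: [0.6403, -0.2577, 0.1997]
eef_rot: [-180.0, -0.0, 128.9]
ft_force: [-0.5, -0.7, 0.6]
finger_gap: 0.0857
```

```bash
cat >> h.py <<'E'
def fin(w,near=None,z=.035):
    "cartridges: blue body top + fin seen in wrist image -> print minAreaRect of blue contours on z plane"
    m=mask(w,'blue'); m=cv2.morphologyEx(m,cv2.MORPH_CLOSE,np.ones((25,25),np.uint8))
    for c in cv2.findContours(m,cv2.RETR_EXTERNAL,cv2.CHAIN_APPROX_NONE)[0]:
        if cv2.contourArea(c)<300: continue
        p=np.array([onz(w,float(u),float(v),z)[:2] for u,v in c[:,0]])
        (cx,cy),(ww,hh),an=cv2.minAreaRect((p*1000).astype(np.float32))
        print('blue px',c[:,0].mean(0).round(),'ctr',round(cx/1000,4),round(cy/1000,4),'size',round(ww,1),round(hh,1),'ang',round(an,1))
E
python3 - <<'E'
from h import *
w=snap('wrist','w15.png');o=manip.get_obs();print(o['finger_gap'],o['eef_pos'],o['eef_rot'],o['clock']); fin(w)
f=cv2.cvtColor(w['frame'],cv2.COLOR_RGB2BGR)
cv2.imwrite('pics/w15z.png',cv2.resize(f[140:240,220:350],None,fx=6,fy=6,interpolation=cv2.INTER_CUBIC))
E
```

```text
0.08533117002383395 [ 0.64030483 -0.25789963  0.19988183] [ 1.79999562e+02 -7.63009390e-03  1.28929462e+02] 19.2
blue px [277. 184.] ctr 0.6363 -0.2577 size 68.8 43.1 ang 36.9
blue px [135. 179.] ctr 0.5227 -0.3435 size 51.5 69.1 ang 56.3
```

View pics/w15.png

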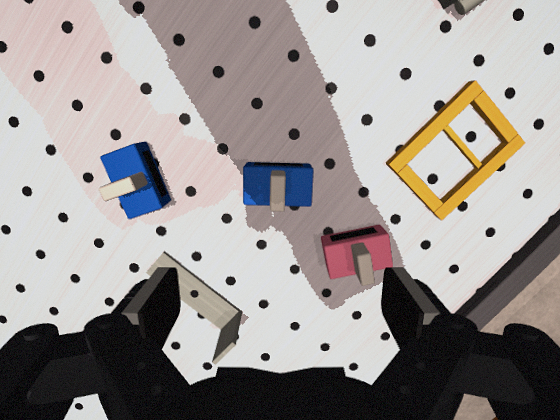

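View pics/w15z.png

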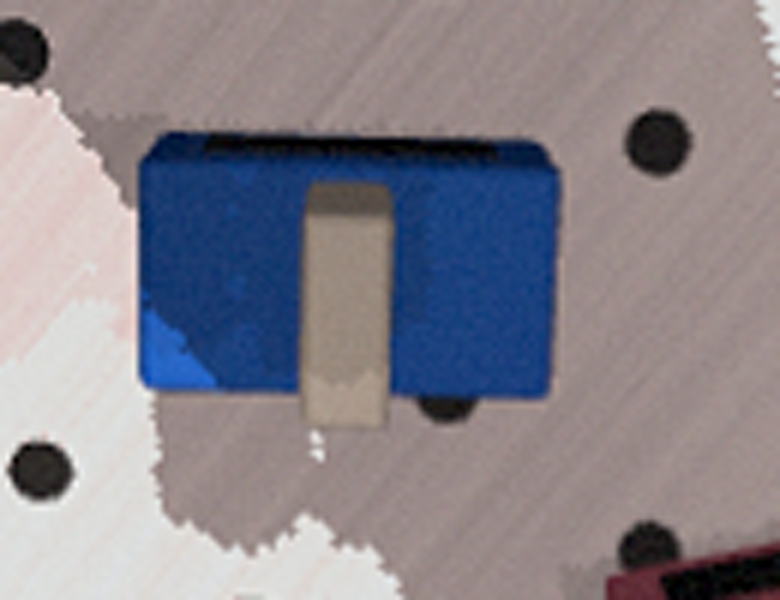

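```bash
python3 - <<'E'
from h import *
w=load('w15')
P=lambda x,y,z: onz(w,220+(x+.5)/6-.5,140+(y+.5)/6-.5,z)
az=lambda a,b: np.degrees(np.arctan2(*(b-a)[1::-1]))
q=[P(x,y,.067) for x,y in [(303,212),(395,214),(387,428),(301,425)]]
c=sum(q)/4; print(c,az(q[2],q[1]),az(q[3],q[0]),np.linalg.norm(q[1]-q[0]),np.linalg.norm(q[2]-q[1]))
b=[P(x,y,.035) for x,y in [(140,160),(560,170),(550,398),(143,388)]]
print(sum(b)/4,az(b[0],b[1])+90,az(b[3],b[2])+90,np.linalg.norm(b[1]-b[0]))
o=manip.get_obs();R=Ro.from_euler('xyz',o['eef_rot'],degrees=True)
for u,v in [(322,240),(388,228),(395,262),(330,282)]: print('pink',(R.inv().apply(onz(w,u,v,.035)-c)*1000).round(0)[:2])
delta([c[0],c[1],.0135],az(q[3],q[0]))
E
```

```text
[ 0.63762899 -0.25883081  0.067     ] 127.05604523265428 127.9644364842062 0.01377653834511217 0.033299528493603764
[ 0.63783527 -0.25902287  0.035     ] 127.5733150201786 127.49483017635438 0.06908493919877189
pink [-57.  46.]
pink [-44. 115.]
pink [-83. 126.]
pink [-106.   57.]
now [ 0.6403 -0.2579  0.1999] [ 1.8000e+02 -1.0000e-02  1.2893e+02] t 19.2 -> shift mm [  0.9  -2.7 186.4] rot [ 0.   -0.01  0.97]
```

Request:
{"method": "step_arm", "body": {
  "commands": [
    [[0.9,-2.7,60,0,0,1.4,1],[0.9,-2.7,120,0,0,1.4,1],[0.9,-2.7,165,0,0,1.4,1],[0.9,-2.7,182,0,0,1.4,1],[0.9,-2.7,186,0,0,1.4,1],[0.9,-2.7,186,0,0,1.4,0.5],[0.9,-2.7,186,0,0,1.4,0],[0.9,-2.7,186,0,0,1.4,0],[0.9,-2.7,186,0,0,1.4,0],[0.9,-2.7,186,0,0,1.4,0]]
  ],
  "grip_force": 60
}}

```text
clock: 20.45
eef_pos: [0.6378, -0.2604, 0.0144]
eef_rot: [180.0, 0.0, 127.5]
ft_force: [-0.2, 1.7, 4.0]
finger_gap: 0.0128
```

```bash
python3 - <<'E'
from h import *
delta([0.6325,0.0885,.13],75.8)
E
```

```text
now [ 0.6378 -0.2604  0.0144] [1.7997e+02 5.0000e-02 1.2745e+02] t 20.45 -> shift mm [ 280.1  208.1 -115.7] rot [5.000e-02 3.000e-02 5.165e+01]
```

Request:
{"method": "step_arm", "body": {
  "commands": [
    [[0,0,-50,0,0,0,0],[5,5,-100,0,0,5,0],[280,208,-116,0,0,51.7,0],[280,208,-116,0,0,51.7,0],[280,208,-116,0,0,51.7,0],[280,208,-116,0,0,51.7,0],[280,208,-116,0,0,51.7,0],[280,208,-116,0,0,51.7,0],[280,208,-116,0,0,51.7,0],[280,208,-116,0,0,51.7,0],[280,208,-116,0,0,51.7,0]]
  ]
}}

```text
clock: 21.82
eef_pos: [0.6322, 0.0872, 0.1296]
eef_rot: [-180.0, 0.0, 75.7]
ft_force: [0.1, 0.6, -1.5]
finger_gap: 0.0129
```

```bash
python3 - <<'E'
from h import *
delta([0.6325,0.0890,.025],75.8)
w=snap('wrist','w16.png')
E
```

```text
now [0.6322 0.0872 0.1296] [-1.7998e+02  3.0000e-02  7.5670e+01] t 21.825 -> shift mm [  1.9  -0.2 104.6] rot [-0.02  0.03 -0.13]
```

View pics/w16.png

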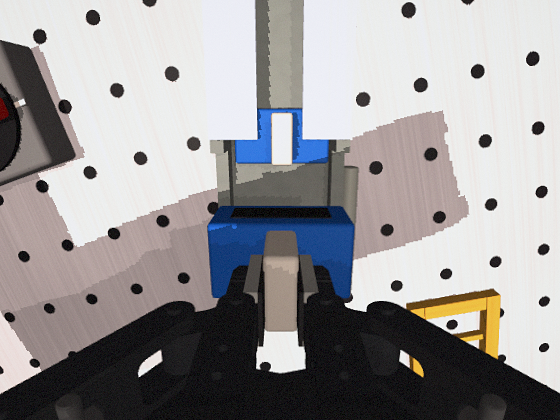

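Request:
{"method": "step_arm", "body": {
  "commands": [
    [[1,0,50,0,0,0,0],[1,0,85,0,0,0,0],[1,0,100,0,0,0,0],[1,0,105,0,0,0,0],[1,0,105,0,0,0,0.5],[1,0,105,0,0,0,1],[1,0,105,0,0,0,1],[1,0,60,0,0,0,1],[1,0,23,0,0,0,1],[-40,0,23,0,0,0,0],[-84,-1,23,0,0,0,0],[-84,-1,23,0,0,0,0]]
  ]
}}

```text
clock: 23.38
eef_pos: [0.6101, 0.0049, 0.1077]
eef_rot: [180.0, 0.0, 75.6]
ft_force: [0.5, -0.4, 0.9]
finger_gap: 0.0324
```

```bash
cat >> h.py <<'E'
def hand(w,row,col=278,yaw=75.9):
    "tool-x distance TCP->orange handle's top back edge"
    o=manip.get_obs();a=np.radians(yaw);d=np.array([np.cos(a),np.sin(a),0]);n=np.array([d[1],-d[0],0]);P=onz(w,col,row,.088)-o['eef_pos']
    print('handle back edge ahead',P@d*1000,'side',P@n*1000)
E
python3 - <<'E'
from h import *
o=manip.get_obs();print(o['eef_pos'],o['eef_rot'],o['clock'],o['finger_gap'])
w=snap('wrist','w17.png')
m=mask(w,'orange');m[:,:200]=0;m[:,350:]=0
ys,xs=np.where(m>0);print(xs.min(),xs.max(),ys.min(),ys.max()); hand(w,ys.max(),(xs.min()+xs.max())/2)
E
```

```text
[0.61009695 0.00492554 0.10766343] [1.79957167e+02 2.05999915e-02 7.55865369e+01] 23.375 0.03238980103739901
243 321 168 196
handle back edge ahead 22.887176957405995 side 0.41571665158970417
```

View pics/w17.png

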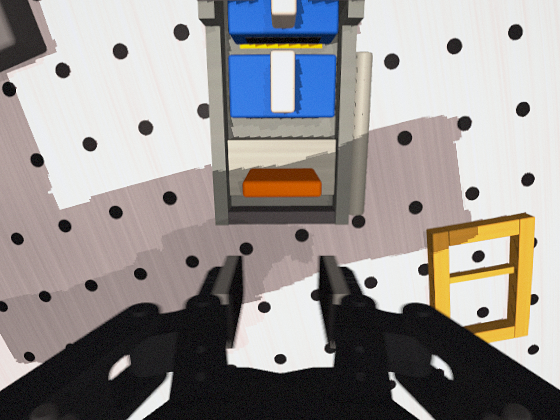

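Request:
{"method": "step_arm", "body": {
  "commands": [
    [[2,0,40,0,0,0,0],[2,0,72,0,0,0,0],[8,0,72,0,0,0,0],[20,0,72,0,0,0,0],[31,0,72,0,0,0,0],[42,0,72,0,0,0,0],[53,0,72,0,0,0,0],[63,0,72,0,0,0,0],[71,0,72,0,0,0,0],[77,0,72,0,0,0,0],[81,0,72,0,0,0,0],[82,0,72,0,0,0,0]]
  ]
}}

```text
clock: 24.92
eef_pos: [0.6296, 0.0807, 0.0361]
eef_rot: [179.9, 0.7, 75.5]
ft_force: [-8.8, -34.9, 9.3]
finger_gap: 0.0
```

At the stop, reading 35 N. Lifting off lets the slide snap back.

Request:
{"method": "step_arm", "body": {
  "commands": [
    [[-3,0,-45,0,0,0,0],[-3,0,-100,0,0,0,0],[-40,0,-125,0,0,0,1],[-40,0,-125,0,0,0,1]]
  ]
}}

```text
clock: 25.42
eef_pos: [0.6228, 0.0476, 0.164]
eef_rot: [179.6, -0.1, 75.7]
ft_force: [0.2, -0.5, 0.0]
finger_gap: 0.0355
```

```bash
python3 - <<'E'
from h import *
w=snap('wrist','w18.png');o=manip.get_obs();print(o['clock'],o['eef_pos'])
s=snap('scene','s18.png')
delta([.53,-.33,.2],180)
fin(s)
E
```

```text
25.475 [0.6222538  0.04837641 0.16212421]
now [0.6217 0.0488 0.1608] [ 1.7989e+02 -8.0000e-02  7.5740e+01] t 25.525 -> shift mm [-389.6    4.5  -39.8] rot [ 1.5000e-01  4.0000e-02 -1.0426e+02]
blue px [392.  22.] ctr 0.1321 1.4277 size 359.3 648.1 ang 32.2
```

View pics/w18.png

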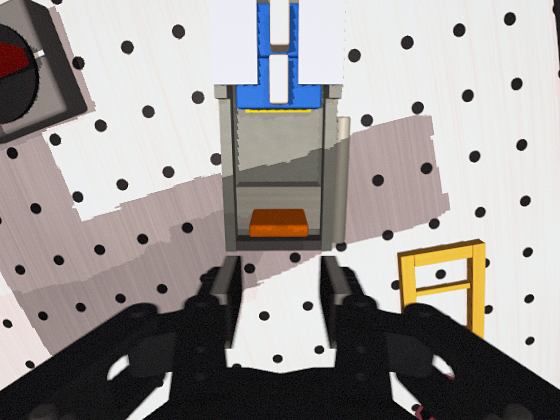

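View pics/s18.png

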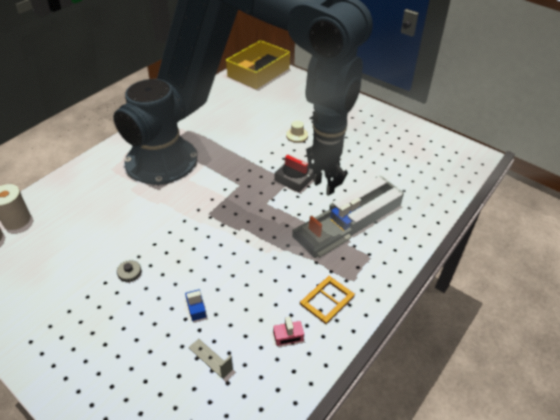

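```bash
python3 - <<'E'
from h import *
delta([.523,-.344,.2],57)
E
```

```text
now [0.6217 0.0488 0.1608] [ 1.7989e+02 -8.0000e-02  7.5740e+01] t 25.525 -> shift mm [-404.9    1.2  -39.8] rot [ 0.09 -0.1  18.74]
```

Request:
{"method": "step_arm", "body": {
  "commands": [
    [[-405,1,-40,0,0,18.7,1],[-405,1,-40,0,0,18.7,1],[-405,1,-40,0,0,18.7,1],[-405,1,-40,0,0,18.7,1],[-405,1,-40,0,0,18.7,1],[-405,1,-40,0,0,18.7,1],[-405,1,-40,0,0,18.7,1],[-405,1,-40,0,0,18.7,1],[-405,1,-40,0,0,18.7,1],[-405,1,-40,0,0,18.7,1]]
  ]
}}

```text
clock: 26.78
eef_pos: [0.5229, -0.3433, 0.1995]
eef_rot: [-180.0, -0.0, 57.2]
ft_force: [-0.5, -0.8, 0.0]
finger_gap: 0.0854
```

```bash
python3 - <<'E'
from h import *
w=snap('wrist','w19.png');o=manip.get_obs();print(o['eef_pos'],o['eef_rot'],o['clock'])
f=cv2.cvtColor(w['frame'],cv2.COLOR_RGB2BGR)
cv2.imwrite('pics/w19z.png',cv2.resize(f[140:240,220:350],None,fx=6,fy=6,interpolation=cv2.INTER_CUBIC))
E
```

```text
[ 0.52285417 -0.34339592  0.1996217 ] [-1.79974975e+02 -7.17536397e-03  5.71623730e+01] 26.825
```

View pics/w19.png

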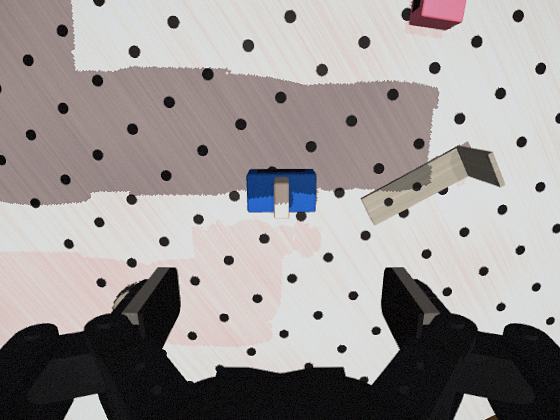

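View pics/w19z.png

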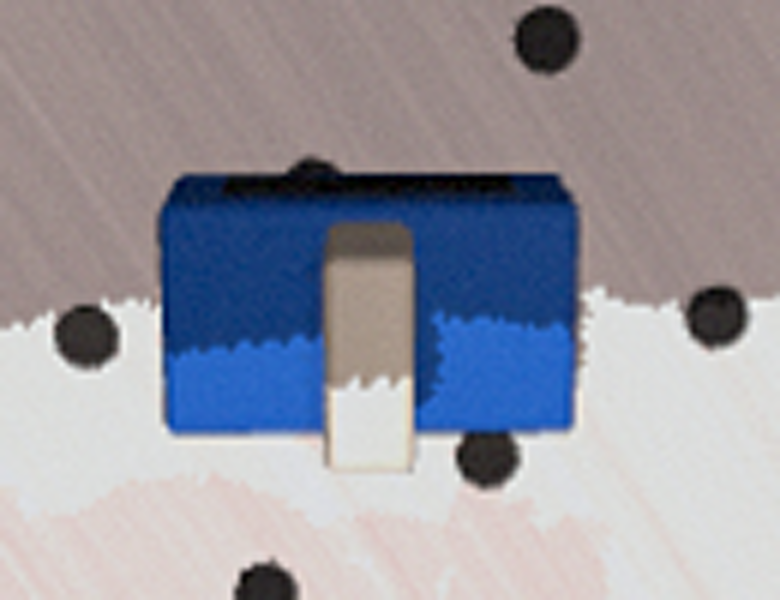

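```bash
python3 - <<'E'
from h import *
w=load('w19')
P=lambda x,y,z: onz(w,220+(x+.5)/6-.5,140+(y+.5)/6-.5,z)
az=lambda a,b: np.degrees(np.arctan2(*(b-a)[1::-1]))
q=[P(x,y,.067) for x,y in [(324,256),(415,256),(413,472),(325,472)]]
c=sum(q)/4; print(c,az(q[2],q[1]),az(q[3],q[0]),np.linalg.norm(q[1]-q[0]),np.linalg.norm(q[2]-q[1]))
b=[P(x,y,.035) for x,y in [(162,202),(579,202),(574,434),(165,434)]]
print(sum(b)/4,az(b[0],b[1])+90,az(b[3],b[2])+90,np.linalg.norm(b[1]-b[0]))
delta([c[0],c[1],.0135],57)
E
```

```text
[ 0.51945151 -0.34891875  0.067     ] 57.03259236382465 57.13775235879687 0.013687903284414321 0.03394740783671041
[ 0.51959586 -0.34904843  0.035     ] 57.18230373896816 57.181239180971424 0.06884194139595026
now [ 0.5229 -0.3434  0.1996] [-1.7997e+02 -1.0000e-02  5.7160e+01] t 26.825 -> shift mm [ -6.5   0.2 186.1] rot [-0.03 -0.01  0.16]
```

Request:
{"method": "step_arm", "body": {
  "commands": [
    [[-6.5,0,60,0,0,0,1],[-6.5,0,120,0,0,0,1],[-6.5,0,165,0,0,0,1],[-6.5,0,182,0,0,0,1],[-6.5,0,186,0,0,0,1],[-6.5,0,186,0,0,0,0.5],[-6.5,0,186,0,0,0,0],[-6.5,0,186,0,0,0,0],[-6.5,0,186,0,0,0,0],[-6.5,0,186,0,0,0,0]]
  ],
  "grip_force": 60
}}

```text
clock: 28.08
eef_pos: [0.5192, -0.3507, 0.0146]
eef_rot: [179.9, 0.0, 57.0]
ft_force: [-0.1, -0.3, 5.3]
finger_gap: 0.0132
```

```bash
python3 - <<'E'
from h import *
delta([0.6322,0.0885,.13],75.8)
E
```

```text
now [ 0.5192 -0.3507  0.0146] [1.7991e+02 1.0000e-02 5.7050e+01] t 28.075 -> shift mm [ 430.  -143.9 -115.7] rot [  0.08   0.02 -18.75]
```

Request:
{"method": "step_arm", "body": {
  "commands": [
    [[0,0,-50,0,0,0,0],[5,0,-105,0,0,0,0],[430,-144,-116,0,0,-18.7,0],[430,-144,-116,0,0,-18.7,0],[430,-144,-116,0,0,-18.7,0],[430,-144,-116,0,0,-18.7,0],[430,-144,-116,0,0,-18.7,0],[430,-144,-116,0,0,-18.7,0],[430,-144,-116,0,0,-18.7,0],[430,-144,-116,0,0,-18.7,0],[430,-144,-116,0,0,-18.7,0],[430,-144,-116,0,0,-18.7,0]]
  ]
}}

```text
clock: 29.58
eef_pos: [0.6313, 0.0875, 0.1296]
eef_rot: [-180.0, 0.0, 75.7]
ft_force: [-0.8, -0.8, -1.0]
finger_gap: 0.0128
```

```bash
python3 - <<'E'
from h import *
delta([0.6323,0.0880,.025],75.8)
w=snap('wrist','w20.png');print(manip.get_obs()['finger_gap'])
E
```

```text
now [0.6313 0.0875 0.1296] [-1.7997e+02  4.0000e-02  7.5680e+01] t 29.575 -> shift mm [  0.8   0.9 104.6] rot [-0.03  0.04 -0.12]
0.012905831273030615
```

View pics/w20.png

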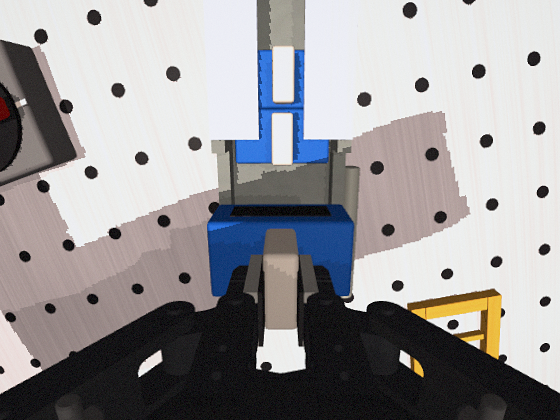

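Request:
{"method": "step_arm", "body": {
  "commands": [
    [[-0.5,0.9,50,0,0,0,0],[-0.5,0.9,85,0,0,0,0],[-0.5,0.9,100,0,0,0,0],[-0.5,0.9,105,0,0,0,0],[-0.5,0.9,105,0,0,0,0.5],[-0.5,0.9,105,0,0,0,1],[-0.5,0.9,105,0,0,0,1],[-0.5,0.9,60,0,0,0,1],[-0.5,0.9,23,0,0,0,1],[-40,0,23,0,0,0,0],[-84,0,23,0,0,0,0],[-84,0,23,0,0,0,0]]
  ]
}}

```text
clock: 31.12
eef_pos: [0.6106, 0.0052, 0.1076]
eef_rot: [180.0, 0.0, 75.6]
ft_force: [0.8, 0.6, 0.1]
finger_gap: 0.0322
```

```bash
python3 - <<'E'
from h import *
o=manip.get_obs();print(o['eef_pos'],o['eef_rot'],o['clock'],o['finger_gap'])
w=snap('wrist','w21.png')
m=mask(w,'orange');m[:,:200]=0;m[:,350:]=0
ys,xs=np.where(m>0);print(xs.min(),xs.max(),ys.min(),ys.max()); hand(w,ys.max(),(xs.min()+xs.max())/2)
delta([.630,.0805,.0355],75.7)
E
```

```text
[0.61059632 0.00516705 0.10761814] [1.79959312e+02 2.17202605e-02 7.55896895e+01] 31.125 0.03224852662066006
242 320 44 197
handle back edge ahead 22.332501369497944 side -0.13572010775169882
now [0.6111 0.0064 0.1075] [ 1.7995e+02 -2.0000e-02  7.5640e+01] t 31.175 -> shift mm [76.4 -0.1 72. ] rot [ 0.05 -0.02 -0.06]
```

View pics/w21.png

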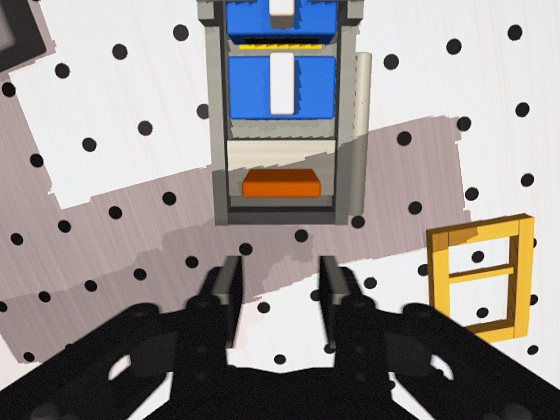

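Request:
{"method": "step_arm", "body": {
  "commands": [
    [[2,0,40,0,0,0,0],[2,0,72,0,0,0,0],[8,0,72,0,0,0,0],[20,0,72,0,0,0,0],[31,0,72,0,0,0,0],[42,0,72,0,0,0,0],[53,0,72,0,0,0,0],[63,0,72,0,0,0,0],[71,0,72,0,0,0,0],[77,0,72,0,0,0,0],[80.5,0,72,0,0,0,0],[81,0,72,0,0,0,0]]
  ]
}}

```text
clock: 32.67
eef_pos: [0.6299, 0.0805, 0.0361]
eef_rot: [179.9, 0.6, 75.6]
ft_force: [-8.1, -30.5, 8.4]
finger_gap: 0.0002
```

Request:
{"method": "step_arm", "body": {
  "commands": [
    [[-2,0,-45,0,0,0,0],[-2,0,-100,0,0,0,0],[-40,0,-125,0,0,0,1],[-40,0,-150,0,0,0,1],[-40,0,-150,0,0,0,1]]
  ]
}}

```text
clock: 33.3
eef_pos: [0.6232, 0.0481, 0.1883]
eef_rot: [179.7, -0.2, 75.8]
ft_force: [1.0, 0.7, -0.6]
finger_gap: 0.0544
```

```bash
python3 - <<'E'
from h import *
w=snap('wrist','w22.png');s=snap('scene','s22.png');d=snap('side','d22.png')
o=manip.get_obs();print(o['clock'],o['eef_pos'])
for n,x in (('scene',s),('side',d)):
  m=mask(x,'blue')
  for c in cv2.findContours(m,cv2.RETR_EXTERNAL,cv2.CHAIN_APPROX_NONE)[0]:
    if cv2.contourArea(c)>15: print(n,cv2.boundingRect(c))
delta([.4128,.2135,.2],183)
E
```

```text
33.45 [0.62121801 0.04804375 0.18451401]
scene (332, 208, 6, 7)
scene (360, 0, 67, 51)
side (132, 20, 60, 118)
now [0.6212 0.048  0.1845] [-1.80e+02 -2.00e-02  7.58e+01] t 33.45 -> shift mm [ 109.3 -242.6  -15.4] rot [ 2.000e-02 -1.000e-02 -1.072e+02]
```

View pics/w22.png

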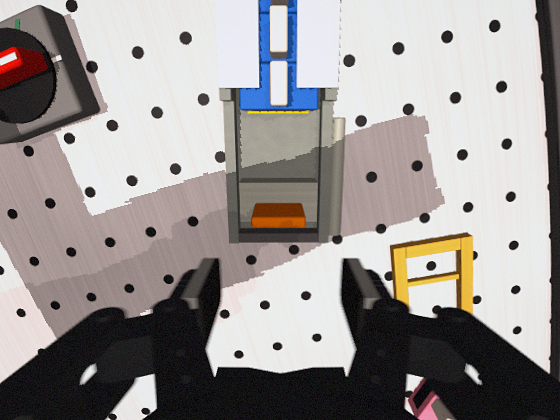

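View pics/s22.png

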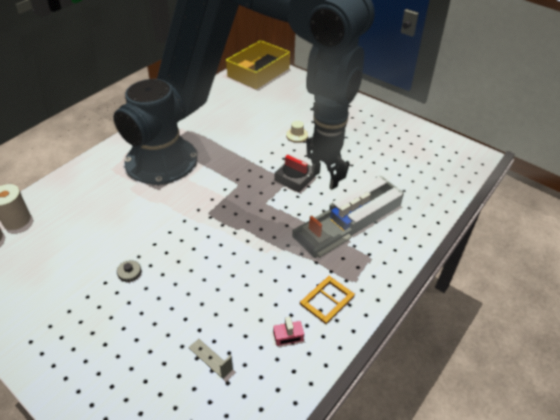

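View pics/d22.png

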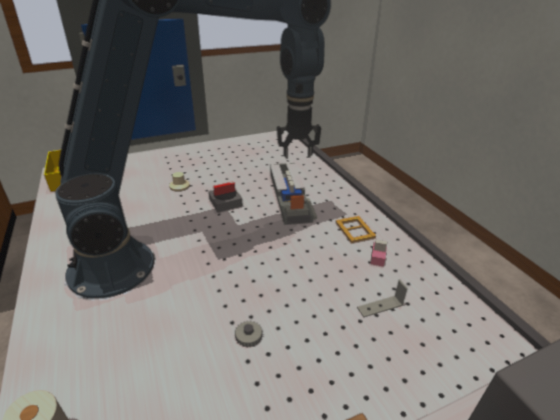

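Request:
{"method": "step_arm", "body": {
  "commands": [
    [[109,-243,-15,0,0,-106,1],[109,-243,-15,0,0,-106,1],[109,-243,-15,0,0,-106,1],[109,-243,-15,0,0,-106,1],[109,-243,-15,0,0,-106,1],[109,-243,-15,0,0,-106,1],[109,-243,-15,0,0,-106,1],[109,-243,-15,0,0,-106,1],[109,-243,-15,0,0,-106,1],[109,-243,-15,0,0,-106,1],[109,-243,-15,0,0,-106,1],[109,-243,-15,0,0,-106,1]]
  ]
}}

```text
clock: 34.95
eef_pos: [0.4122, 0.2128, 0.1994]
eef_rot: [-180.0, -0.0, -178.4]
ft_force: [-0.6, -0.5, -0.4]
finger_gap: 0.0853
```

```bash
python3 - <<'E'
from h import *
w=snap('wrist','w23.png');f=cv2.cvtColor(w['frame'],cv2.COLOR_RGB2BGR)
cv2.imwrite('pics/w23z.png',cv2.resize(f[130:250,210:350],None,fx=5,fy=5,interpolation=cv2.INTER_CUBIC))
delta([.4128,.2135,.015],182)
E
```

```text
now [0.4123 0.2128 0.1995] [-1.7999e+02 -3.0000e-02 -1.7840e+02] t 35.0 -> shift mm [ -0.6   0.8 184.5] rot [-0.01 -0.03 -0.4 ]
```

View pics/w23z.png

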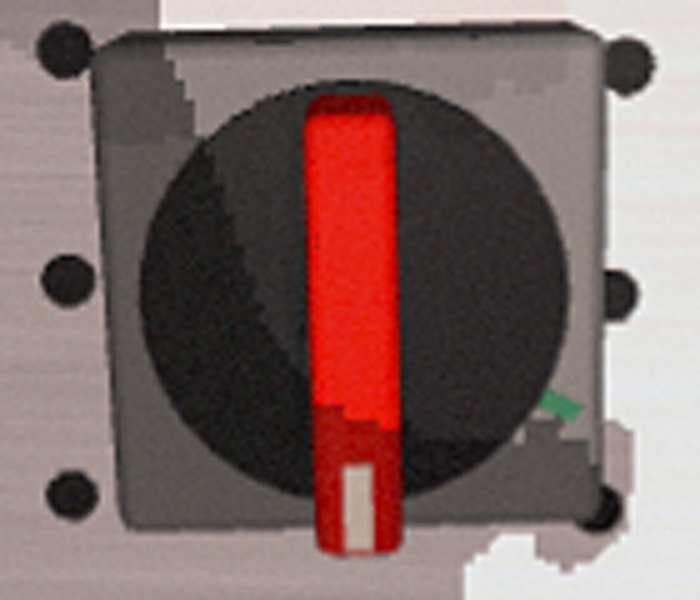

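```bash
python3 - <<'E'
from h import *
w=load('w23')
P=lambda x,y,z: onz(w,210+(x+.5)/5-.5,130+(y+.5)/5-.5,z)
az=lambda a,b: np.degrees(np.arctan2(*(b-a)[1::-1]))
q=[P(x,y,.076) for x,y in [(303,118),(396,115),(403,553),(316,555)]]
print(sum(q)/4,az(q[0],q[3]),az(q[1],q[2]),np.linalg.norm(q[1]-q[2]))
delta([*(sum(q)/4)[:2],.015],182)
E
```

```text
[0.41395915 0.2133674  0.076     ] 2.8569387356944054 2.8901396579089518 0.07981897647506848
now [0.4123 0.2128 0.1995] [-1.7999e+02 -3.0000e-02 -1.7840e+02] t 35.0 -> shift mm [ -1.8   0.6 184.5] rot [-0.01 -0.03 -0.4 ]
```

Request:
{"method": "step_arm", "body": {
  "commands": [
    [[-1.8,0.6,60,0,0,-1.3,1],[-1.8,0.6,120,0,0,-1.3,1],[-1.8,0.6,165,0,0,-1.3,1],[-1.8,0.6,180,0,0,-1.3,1],[-1.8,0.6,182,0,0,-1.3,1],[-1.8,0.6,182,0,0,-1.3,0.5],[-1.8,0.6,182,0,0,-1.3,0],[-1.8,0.6,182,0,0,-1.3,0],[-1.8,0.6,182,0,0,-1.3,0],[-1.8,0.6,182,0,0,-1.3,0]]
  ],
  "grip_force": 60
}}

```text
clock: 36.25
eef_pos: [0.4146, 0.2129, 0.0184]
eef_rot: [-180.0, 0.1, -177.0]
ft_force: [-1.1, -2.9, 7.0]
finger_gap: 0.0153
```

Request:
{"method": "step_arm", "body": {
  "commands": [
    [[0,0,0,0,0,-10,0],[0,0,0,0,0,-20,0],[0,0,0,0,0,-30,0],[0,0,0,0,0,-40,0],[0,0,0,0,0,-50,0],[0,0,0,0,0,-57,0],[0,0,0,0,0,-60,0],[0,0,0,0,0,-61,0],[0,0,0,0,0,-61,0]]
  ]
}}

```text
clock: 37.38
eef_pos: [0.4138, 0.2141, 0.0184]
eef_rot: [179.9, 0.1, -116.0]
ft_force: [-5.1, 3.9, 6.8]
finger_gap: 0.0153
```

Request:
{"method": "step_arm", "body": {
  "commands": [
    [[0,0,0,0,0,0,0.5],[0,0,0,0,0,0,1],[0,0,0,0,0,0,1],[0,0,0,0,0,0,1],[0,0,-60,0,0,0,1],[0,0,-120,0,0,0,1],[0,0,-180,0,0,0,1],[0,0,-220,0,0,0,1],[0,0,-220,0,0,0,1],[0,0,-220,0,0,0,1]]
  ]
}}

```text
clock: 38.62
eef_pos: [0.414, 0.2131, 0.2371]
eef_rot: [180.0, -0.0, -115.9]
ft_force: [0.7, 0.1, -1.4]
finger_gap: 0.0853
```

```bash
python3 - <<'E'
from h import *
w=snap('wrist','w24.png');s=snap('scene','s24.png');f=cv2.cvtColor(s['frame'],cv2.COLOR_RGB2BGR)
cv2.imwrite('pics/s24z.png',cv2.resize(f[140:260,265:415],None,fx=5,fy=5,interpolation=cv2.INTER_CUBIC))
m=mask(w,'red'); ys,xs=np.where(m>0); print(cv2.minAreaRect(np.c_[xs,ys].astype(np.float32)),manip.get_obs()['eef_pos'],manip.get_obs()['eef_rot'],manip.get_obs()['ft_force'])
E
```

```text
((280.7712097167969, 184.5077362060547), (16.878826141357422, 81.3382339477539), 1.6365771293640137) [0.41362765 0.21294735 0.23649121] [ 1.79922664e+02 -1.13022893e-01 -1.15948355e+02] [-0.09988031 -0.02323763 -0.97333427]
```

View pics/w24.png

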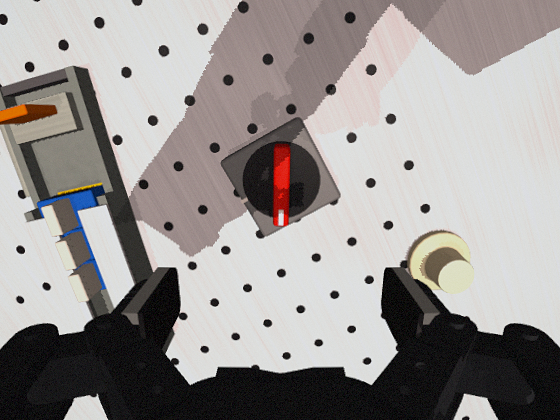

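View pics/s24z.png

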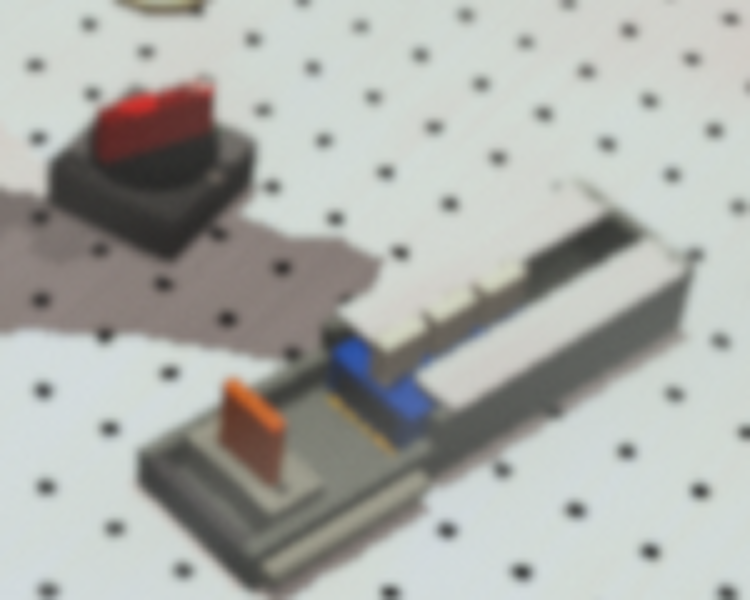

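```bash
python3 - <<'E'
from h import *
print(manip.hand_in(), manip.get_obs()['clock'])
E
```

```text
the job is handed in; nothing more can be done
the job is handed in; nothing more can be done
```

I turned the isolator off and fed in all three blue cartridges on the shelf. Each stroke went to the end stop (30–36 N against the stop), then I lifted off so the slide could snap back. I turned the isolator on again and handed the job in at about 38.7 s; there was no verdict.

**Last checks:**
- **Cartridges:** the pictures show all three upright, nose to tail under the roof, with the last one's back at the yellow line.
- **Slide:** it looks home. I did not measure its speed on the way back.
- **Isolator:** the bar lies at about 62.5°, against about 3° when it was off, so it turned about 60°.
- **Other parts:** the coin frame, lamp base, bracket, thumb wheel and pink part look unmoved, and the arm was clear of everything.

**What went wrong or disagreed:**
- **First grasp missed:** the gripper closed just above the fin. The pictures put the real fingertips about 28 mm above the reported TCP. I used that offset from then on, and every later grasp held.
- **First turn to off:** made before I knew this, so only the top edge of the bar was gripped. The bar still reached the off mark to within about 1°.
- **Extra swing:** after that turn I told the tool to swing 61° again while it let go, so it turned on past the bar. The pictures showed the bar still at off.
- **Lane position:** my first estimate was about 5 mm off sideways. I corrected it from a closer view before setting the first cartridge down.

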